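Tip the instrument housings to find the stamped one, push it to the dispatch rail

TASK

Two blue instrument housings stand open on the bench, and one has a round orange stamp underneath: with the fingertips, tip first the housing on the robot's left and then the one on its right back towards the robot, until it leans back by 50 degrees or so, pausing a moment to see its underside, and let each down upright again where it stood. Then push the stamped housing along the bench until its far long side lies flush against the yellow dispatch rail, and leave the other where it was. Never lift, carry or knock over a housing, and leave everything else alone.

Things in the scene. Friction and masses are not known exactly. Their poses are not given: they have to be found in the camera images.
- housing_a: blue open-topped housing, 100 mm (its x) by 160 mm (its y) by 90 mm high, 5 mm near and far walls, 0.4 to 0.65 kg, loose, on two black rubber skids along its short ends; origin at the centre of its footprint at bench level, z up, x roughly away from the robot. Pushed below half its height it slides. One stands on the robot's left (y > 0), one on its right; which is which varies, and from above they look alike
- housing_b: blue open-topped housing, 100 mm (its x) by 160 mm (its y) by 90 mm high, 5 mm near and far walls, 0.4 to 0.65 kg, loose, on two black rubber skids along its short ends; origin at the centre of its footprint at bench level, z up, x roughly away from the robot. Pushed below half its height it slides. One stands on the robot's left (y > 0), one on its right; which is which varies, and from above they look alike
- near_rim_a (a point): middle of the top of that housing's near wall (47.5 mm before its centre, 90 mm up). Drawn towards the robot from inside, close under this rim, the housing tips about its lower near edge; it balances at about 63 degrees and falls back from less. The middle 90 mm of its length is clear inside, above a floor that slopes from 15 mm at the near wall to 55 mm at the far wall
- near_rim_b (a point): middle of the top of that housing's near wall (47.5 mm before its centre, 90 mm up). Drawn towards the robot from inside, close under this rim, the housing tips about its lower near edge; it balances at about 63 degrees and falls back from less. The middle 90 mm of its length is clear inside, above a floor that slopes from 15 mm at the near wall to 55 mm at the far wall
- stamp (a point): centre of the round orange stamp with a white middle, 80 mm across, in the middle of the underside of one housing, 23 mm above bench level. The underside slopes up by 22 degrees away from the robot, so from the front it comes into view once the housing leans back by some 45 degrees. The other underside is bare blue
- dispatch_rail: fixed low rail with yellow paint, 30 mm deep (its x), 640 mm long (its y), 50 mm high; origin at the centre of its underside, its x away from the robot, so its near face lies 15 mm before the origin. A housing lying flush has its origin 65 mm before the rail's along the rail's x
- sensor: bystander: silver sensor block 50 x 36 x 50 mm with two studs on top to 62 mm, origin under its centre; stands between the housings
- adapter: bystander: brass adapter, 36 mm across and 42 mm high, origin under its centre; stands between the housings
- screwdriver: bystander: screwdriver lying on the right of the bench
- jar: bystander: jar 60 mm across, 80 mm high, origin under its centre, on the left
- mug: bystander: white mug 80 mm across, 90 mm high, origin under its centre, on the left
Mind the look-alikes: they are no part of the job. Leave any pink or red look-alike of the housing_a alone.

How it is judged:
By the outcome, as a careful person would: the job done as asked, in the order asked, and still so for the second after the job is handed in, with the robot touching nothing.
It also fails if it takes over 72 s, if anything falls off the work surface, if the arm or the gripper's body presses on something with over 40 N, if the wrist force passes 120 N, or if a joint passes its speed limit or range.

ROBOT

A 6-joint arm with a two-finger parallel gripper is mounted at the origin on the work surface. World frame = base frame: x ahead of the robot, y to its left, z up, the work surface at z = 0. Lengths are in m, angles in rad, forces in N, time in s.
With the tool pointing down it reaches from about 0.425 to 0.95 m from the base axis. Payload 3.5 kg.
Tool frame: the origin (TCP) lies on the centre line of the jaws, within the pads' length; the fingertips stand 14 mm ahead of it and the grasp point (between the pads) lies 5 mm behind it (tips_ahead is the distance from the TCP to the fingertips, in m); y points along the fingers, z is the direction in which the jaws open and shut, and the axes are right-handed (so a half turn about y gives the same grasp; the last joint's range is limited). The gripper opens to 85 mm and grips with 20 to 120 N. Pads are 22 mm wide; open, the fingers measure 114 mm over their backs; the gripper's body (76 mm by 85 mm) begins 54 mm behind the grasp point. The pads swing forward as they close: fully open they stand 13 mm farther back than shut.
Start: joints at [-1.397, 0.286, 1.577, -0, 1.279, -0.15], TCP at [0.215, -0.64, 0.245] pointing down, gripper open.
Joint ranges: [-2.77, 2.77], [-0.9, 2.22], [0.21, 2.48], [-1.53, 4.67], [0.24, 2.81], [-2.84, 2.84]. Speed limits (rad/s): [2.79, 2.79, 3.14, 3.14, 3.14, 3.14].

INTERFACE

Orientations are given as a unit quaternion [x, y, z, w].
In Python, from plant import get_state, read_camera, sign_off, tips_ahead gives the robot as it stands.
- The arm moves only by the tool send_rows, never from a script. Its argument "plan" is a list of rows, each a list of 2 entries, a list of its own where there are three numbers: the shift along the tool's x, y, z in units of 12 cm (1.0 is 12 cm), then the turn, a rotation vector about the tool's x, y, z in units of 360 degrees (1.0 is 360 degrees). In form: [[[tx, ty, tz], [rx, ry, rz]], ...]. A call has 1 to 12 rows; each row shifts and turns the commanded pose from where the row before left it, along the tool's axes as they then stand; what a row does not reach is not made up. A row lasts 1/10 s, in which the tool goes at most 50 mm and 8.59 degrees, less where a joint would pass 70% of its speed; a pose out of reach is approached as far as the arm can. A call with a number of a shift or a turn outside -1 to 1 is refused whole. A call with a gripper value outside its range is refused whole. "gripper" is the closure, from 0 (fully open) to 1 (shut), set as the call begins (left out, the last holds). The fingers move at their own pace and stop on an object; "grip_force" is the grip in N (left out, the last holds). Time passes only in rows, so rows that do not move let the fingers close. It gives the time, the measured TCP pose, the force and the opening at its end, in the units of the state.
- get_state(): the state, without advancing time (a new reading comes with each control period).
- read_camera(name): name is "scene" or "top" or "wrist"; returns a dict with "img" (420x560x3 uint8, blue, green, red), "fx", "fy", "cx", "cy" (pixels), "D" ([k1, k2, p1, p2, k3] as OpenCV has them; the pictures are not rectified), "world_from_camera" (4x4, takes a point from camera to world coordinates); the wrist camera has in their place "mount" (4x4, takes a point from camera to tool coordinates, whose origin is the TCP and whose axes are the tool frame's). Camera axes: x right, y down, z forward; pixel columns grow to the right and rows downward; lengths in m; the calibration is good to about 2 mm. A picture is of the moment at which its call begins: read the wrist's pose just before it. There is no depth.
- sign_off(): hands the job in, once; it reports no verdict.
The state is a dict: "time": time; "qpos": joint angles; "dq": joint speeds; "joint_efforts": joint torques, N m; "eef_pos": TCP position; "tcp_rot": TCP orientation; "contact_force": force on the tool from outside, world axes, zero at the start; "wrist_torque": the same for the moment, N m; "opening": opening from 0.0 (shut) to 1.0 (fully open).
Only numpy, scipy, OpenCV 4.12 (cv2) and the standard library are available. Lean on these libraries where they do the work, as an engineer would, in place of code of your own. Each camera call takes 0.05 s, during which the arm holds its last target. There are 200 camera calls.

## Working session

There is one attempt and no reset: what is moved stays moved. The work goes in short steps, Python scripts to look and compute and a tool call to move; the robot and the scene stay as the last step left them, time stands still between calls to the robot, and variables do not carry over. Pictures are saved under pics/ and viewed, about 8 in all and at most 12, crops included, and the job is handed in when it is done.

Besides the shell and the picture viewer there is one more tool, called after "Emit:" as a command line: name --argument value ..., lists and objects as JSON in quotes. send_rows: Moves the arm, as the interface text tells. Its arguments: {"type":"object","properties":{"plan":{"type":"array"},"gripper":{"type":"number"},"grip_force":{"type":"number"}},"required":["plan"]}

```bash
ls; mkdir -p pics
cat > h.py <<'E'
import numpy as np, cv2, json
from scipy.spatial.transform import Rotation as R
from plant import get_state, read_camera, sign_off, tips_ahead
def shot(name,fn):
    c=read_camera(name); cv2.imwrite('pics/'+fn,c['img']); return c
def K(c): return np.array([[c['fx'],0,c['cx']],[0,c['fy'],c['cy']],[0,0,1.]])
def ray(c,uv,T=None):
    T=np.array(c['world_from_camera']) if T is None else T
    p=cv2.undistortPoints(np.array(uv,float).reshape(-1,1,2),K(c),np.array(c['D'])).reshape(-1,2)
    d=np.c_[p,np.ones(len(p))]@T[:3,:3].T
    return T[:3,3],d
def atz(c,uv,z,T=None):
    o,d=ray(c,uv,T); return o+d*((z-o[2])/d[:,2])[:,None]
def proj(c,P,T=None):
    T=np.array(c['world_from_camera']) if T is None else T
    I=np.linalg.inv(T); r=cv2.Rodrigues(I[:3,:3])[0]
    return cv2.projectPoints(np.array(P,float).reshape(-1,3),r,I[:3,3],K(c),np.array(c['D']))[0].reshape(-1,2)
E
python3 - <<'E'
from h import *
a=shot('top','top0.png'); b=shot('scene','scene0.png')
for c in(a,b): print(np.round(c['world_from_camera'],3),c['fx'])
s=get_state(); print(s, tips_ahead if not callable(tips_ahead) else tips_ahead())
print(R.from_quat(s['tcp_rot']).as_matrix().round(3))
E
```

```text
pics
[[ 0.024 -0.987  0.158  0.245]
 [-1.    -0.021  0.023  0.028]
 [-0.019 -0.158 -0.987  1.618]
 [ 0.     0.     0.     1.   ]] 446.32334326935774
[[ 0.684  0.438 -0.583  1.116]
 [ 0.73  -0.406  0.55  -0.555]
 [ 0.004 -0.802 -0.598  0.76 ]
 [ 0.     0.     0.     1.   ]] 405.349624169493
{'time': 0.1, 'qpos': array([-1.39697970e+00,  2.87104619e-01,  1.57802507e+00,  5.37160678e-06,
        1.27861489e+00, -1.50006658e-01]), 'dq': array([ 0.00100072, -0.00343749, -0.00480077, -0.00107114,  0.00115206,
        0.00195121]), 'joint_efforts': array([ 2.81664798e-04, -4.07298625e+01, -2.93699187e+01, -1.38449163e-04,
        3.38605794e-03, -1.79056565e-05]), 'eef_pos': array([ 0.21470678, -0.6393466 ,  0.24407011]), 'tcp_rot': array([-0.11399588,  0.69861895, -0.69709737,  0.1139814 ]), 'contact_force': array([ 0.95811838,  1.2305163 , -0.58297936]), 'wrist_torque': array([0.01476769, 0.03568245, 0.0064532 ]), 'opening': 1.0014635529051559} 0.014
[[-0.948 -0.     0.318]
 [-0.318  0.002 -0.948]
 [-0.    -1.    -0.002]]
```

View pics/top0.png

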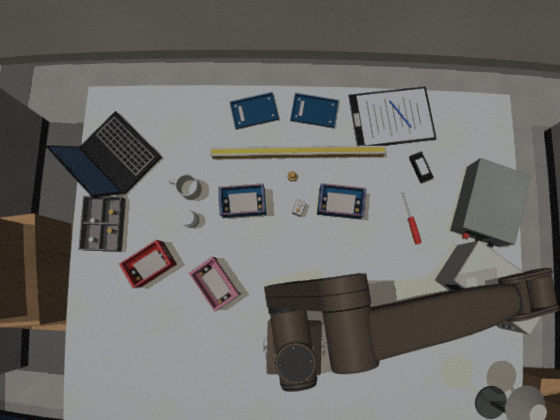

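View pics/scene0.png

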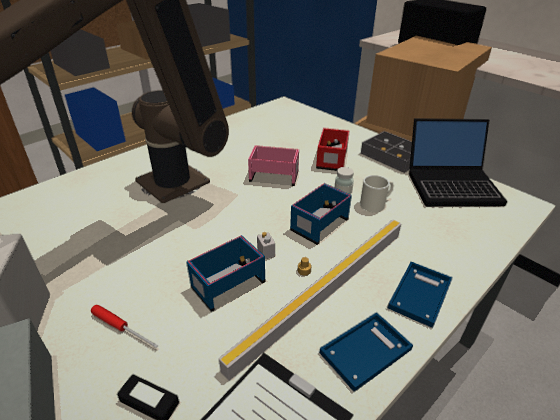

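The top view shows the blue housings at about (243,201) and (342,201), and the rail at y≈153. The sensor is at (299,208) and the adapter at (292,176). The scene camera looks from beyond the rail, so it should see the undersides when the housings are tipped. I'll enlarge the crop to get the corners.

Run:
```python
import cv2
i=cv2.imread('pics/top0.png')[140:240,200:400]
i=cv2.resize(i,None,fx=4,fy=4,interpolation=cv2.INTER_CUBIC)
i=cv2.convertScaleAbs(i,alpha=1.6,beta=20)
cv2.imwrite('pics/crop0.png',i)
```

```text
(no output)
```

View pics/crop0.png

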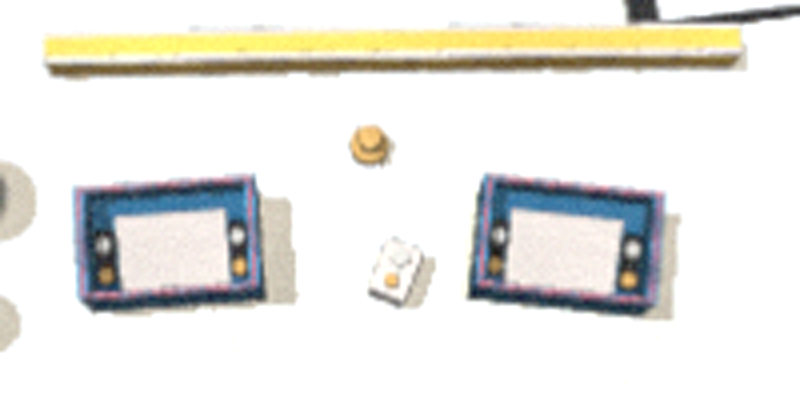

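```bash
cat >> h.py <<'E'
from scipy.optimize import minimize
def box(x,y,yaw,sx=.1,sy=.16,h=.09,z0=0.004):
    P=np.array([[i*sx/2,j*sy/2,k] for i in(-1,1) for j in(-1,1) for k in(z0,h)])
    c,s=np.cos(yaw),np.sin(yaw)
    return P@np.array([[c,s,0],[-s,c,0],[0,0,1]])+[x,y,0]
def bluemask(c,seed):
    i=c['img'].astype(int); m=((i[...,0]-i[...,2]>15)|(i.max(2)<70)).astype(np.uint8)
    m=cv2.morphologyEx(m,cv2.MORPH_OPEN,np.ones((2,2),np.uint8))
    n,l=cv2.connectedComponents(m); w=l[seed[1]-25:seed[1]+25,seed[0]-25:seed[0]+25]
    k=np.bincount(w[w>0]).argmax()
    h=cv2.convexHull(np.argwhere(l==k)[:,::-1].astype(np.int32).copy())
    return h,cv2.fillConvexPoly(np.zeros(m.shape,np.uint8),h,1)
def fit(obs,x0):
    S=8
    big=[]
    for c,m in obs:
        big.append(cv2.resize(m,None,fx=S,fy=S,interpolation=cv2.INTER_NEAREST))
    def cost(p):
        t=0
        for (c,m),b in zip(obs,big):
            q=(proj(c,box(p[0],p[1],p[2]))+.5)*S
            z=cv2.fillConvexPoly(np.zeros_like(b),cv2.convexHull(q.astype(np.int32)),1)
            t+=np.count_nonzero(z!=b)/S/S
        return t
    r=minimize(cost,x0,method='Nelder-Mead',options=dict(initial_simplex=np.array(x0)+np.array([[0,0,0],[.02,0,0],[0,.02,0],[0,0,.1]]),xatol=1e-4,fatol=.3,maxiter=150))
    return r.x,r.fun
E
python3 - <<'E'
from h import *
t=read_camera('top');s=read_camera('scene')
for n,u in(('L',(243,201)),('R',(342,201))):
    g=atz(t,[u],.045)[0]; v=proj(s,[g])[0].astype(int)
    mt,ms=bluemask(t,u),bluemask(s,v)
    print(n,g.round(3),v,[ (cv2.boundingRect(h)) for h,_ in(mt,ms)])
    for o in([(t,mt[1])],[(s,ms[1])],[(t,mt[1]),(s,ms[1])]):
        p,f=fit(o,[g[0],g[1],0]); print(p.round(4),round(f,1))
# rail: yellow top
i=t['img'].astype(int); m=(i[...,2]-i[...,0]>50)&(i[...,1]-i[...,0]>30); ys,xs=np.nonzero(m)
k=(ys>140)&(ys<162)&(xs>200)&(xs<400); 
P=atz(t,np.c_[xs,ys][k],.05); c=cv2.minAreaRect(P[:,:2].astype(np.float32)); print('rail',c); print(np.polyfit(P[:,1],P[:,0],1), P[:,:2].mean(0))
print('sensor,adapter',atz(t,[[299,208],[292.5,175]],.04).round(3))
E
```

```text
L [0.511 0.192 0.045] [319 213] [(221, 187, 45, 27), (291, 185, 61, 61)]
[0.5069 0.1898 0.1033] 456.8
[0.518  0.1935 0.0876] 60.1
[0.5181 0.193  0.085 ] 529.0
R [ 0.519 -0.162  0.045] [224 273] [(321, 186, 46, 29), (188, 238, 78, 74)]
[ 0.5185 -0.1627 -0.0505] 598.0
[ 0.5231 -0.1566 -0.0856] 95.6
[ 0.5234 -0.1573 -0.0869] 724.3
rail ((0.7035394310951233, -0.0002314448356628418), (0.01722472906112671, 0.6337000727653503), 2.0115463733673096)
[-0.03448313  0.70344857] [ 0.70362238 -0.00504024]
sensor,adapter [[ 0.491 -0.009  0.04 ]
 [ 0.611  0.016  0.04 ]]
```

Run:
```python
from h import *
t=read_camera('top');s=read_camera('scene')
for q in([[75,187],[256,176],[264,292],[82,300]],[[486,176],[664,192],[656,303],[471,292]]):
    u=(np.array(q)+.5)/4-.5+[200,140]; P=atz(t,u,.09)[:,:2]
    v=(P[0]+P[1]-P[2]-P[3]); w=P[0]+P[3]-P[1]-P[2]
    print(P.mean(0).round(4), np.arctan2(v[1],v[0]).round(4), np.arctan2(-w[0],w[1]).round(4), np.linalg.norm(v)/2,np.linalg.norm(w)/2)
c=read_camera('scene'); im=c['img'].copy(); im=cv2.resize(im,None,fx=2,fy=2,interpolation=cv2.INTER_CUBIC)
for p in((.518,.1935,.0876),(.5231,-.1566,-.0856)):
    for a in proj(c,box(*p)): cv2.circle(im,tuple(((a+.5)*2).astype(int)),2,(0,255,255),-1)
rail=box(.7035,0,.0345,.03,.64,.05,0)
for a in proj(c,rail): cv2.circle(im,tuple(((a+.5)*2).astype(int)),2,(0,0,255),-1)
cv2.imwrite('pics/fit.png',im[280:800,320:840])
```

```text
[0.5097 0.1915] 0.1023 0.0738 0.10168723704049686 0.15892517093069794
[ 0.5153 -0.157 ] -0.098 -0.0536 0.10091937361489246 0.1586000111206713
```

View pics/fit.png

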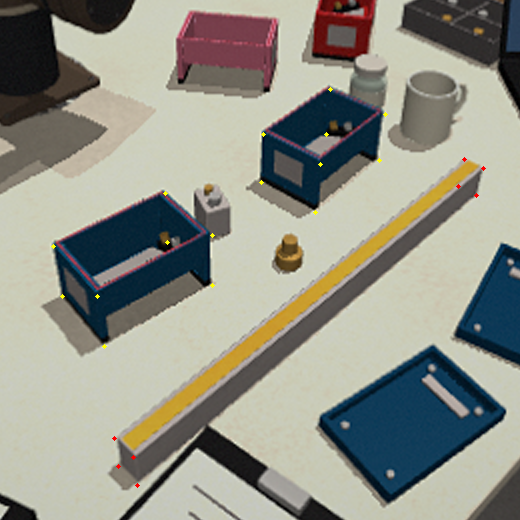

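```bash
cat >> h.py <<'E'
def rows(targets,start=None,step=.049):
    """targets: (x,y,z,yaw) tool down, tool x = -(cos yaw, sin yaw). prints rows"""
    s=get_state(); p=np.array(s['eef_pos']); Rm=R.from_quat(s['tcp_rot']); out=[]
    if start is not None: p=np.array(start[:3]); Rm=down(start[3])
    for t in targets:
        q=np.array(t[:3]); Rt=down(t[3]); st=t[4] if len(t)>4 else step
        n=max(1,int(np.ceil(max(np.linalg.norm(q-p)/st,np.degrees((Rm.inv()*Rt).magnitude())/8.4))))
        rv=(Rm.inv()*Rt).as_rotvec()/n; d=(q-p)/n
        for k in range(n):
            a=(Rm*R.from_rotvec(rv*k)).inv().apply(d)/.12
            out.append([a.round(3).tolist(),(rv/2/np.pi).round(4).tolist()])
        p=q;Rm=Rt
    print(len(out),'rows'); print(json.dumps(out))
def down(yaw):
    c,s=np.cos(yaw),np.sin(yaw); x=np.array([-c,-s,0]);y=np.array([0,0,-1.]);return R.from_matrix(np.c_[x,y,np.cross(x,y)])
def st():
    s=get_state(); M=R.from_quat(s['tcp_rot']).as_matrix()
    print('t',round(s['time'],2),'p',np.round(s['eef_pos'],4),'yaw',np.arctan2(-M[1,0],-M[0,0]).round(4),'down',M[:,1].round(3),'F',np.round(s['contact_force'],1),'op',round(s['opening'],3),'q',np.round(s['qpos'],2))
E
python3 - <<'E'
from h import *
st(); w=shot('wrist','w0.png'); print(np.round(w['mount'],3),w['fx']); print(callable(tips_ahead), callable(tips_ahead) and tips_ahead())
rows([(.47,-.38,.26,-.05),(.50,-.157,.26,-.085)])
E
```

```text
t 0.35 p [ 0.2148 -0.6398  0.245 ] yaw 0.3238 down [-0.     0.001 -1.   ] F [0.3 0.9 0. ] op 1.001 q [-1.4   0.29  1.58  0.    1.28 -0.15]
[[ 0.001  0.954  0.299 -0.078]
 [ 0.001 -0.299  0.954 -0.129]
 [ 1.    -0.001 -0.001  0.001]
 [ 0.     0.     0.     1.   ]] 322.3852369351513
False False
13 rows
[[[-0.338, -0.015, -0.172], [0.0, 0.0074, 0.0]], [[-0.33, -0.015, -0.188], [0.0, 0.0074, 0.0]], [[-0.321, -0.015, -0.203], [0.0, 0.0074, 0.0]], [[-0.311, -0.015, -0.218], [0.0, 0.0074, 0.0]], [[-0.3, -0.015, -0.232], [0.0, 0.0074, 0.0]], [[-0.289, -0.015, -0.246], [0.0, 0.0074, 0.0]], [[-0.277, -0.015, -0.259], [0.0, 0.0074, 0.0]], [[-0.265, -0.015, -0.272], [0.0, 0.0074, 0.0]], [[-0.031, 0.0, -0.374], [0.0, 0.0011, 0.0]], [[-0.029, 0.0, -0.374], [0.0, 0.0011, 0.0]], [[-0.026, -0.0, -0.374], [0.0, 0.0011, 0.0]], [[-0.024, 0.0, -0.374], [0.0, 0.0011, 0.0]], [[-0.021, -0.0, -0.374], [0.0, 0.0011, 0.0]]]
```

Emit:
send_rows --plan '[[[-0.338,-0.015,-0.172],[0,0.0074,0]],[[-0.33,-0.015,-0.188],[0,0.0074,0]],[[-0.321,-0.015,-0.203],[0,0.0074,0]],[[-0.311,-0.015,-0.218],[0,0.0074,0]],[[-0.3,-0.015,-0.232],[0,0.0074,0]],[[-0.289,-0.015,-0.246],[0,0.0074,0]],[[-0.277,-0.015,-0.259],[0,0.0074,0]],[[-0.265,-0.015,-0.272],[0,0.0074,0]]]' --gripper 0.5

```text
time: 1.2
eef_pos: [0.4709, -0.3781, 0.2601]
tcp_rot: [-0.018, -0.707, 0.707, 0.018]
contact_force: [0.6, -0.6, -0.4]
opening: 0.505
```

Emit:
send_rows --plan '[[[-0.031,0,-0.374],[0,0.0011,0]],[[-0.029,0,-0.374],[0,0.0011,0]],[[-0.026,0,-0.374],[0,0.0011,0]],[[-0.024,0,-0.374],[0,0.0011,0]],[[-0.021,0,-0.374],[0,0.0011,0]],[[0,0,0],[0,0,0]],[[0,0,0],[0,0,0]]]'

```text
time: 1.9
eef_pos: [0.4995, -0.1559, 0.26]
tcp_rot: [-0.029, -0.706, 0.707, 0.028]
contact_force: [1.2, -0.7, -0.2]
opening: 0.497
```

Run:
```python
from h import *
st(); s=get_state(); w=shot('wrist','w1.png'); print(repr(s['qpos']),repr(s['eef_pos']),repr(s['tcp_rot']))
rows([(.50,.19,.26,.087)])
```

```text
t 1.9 p [ 0.4995 -0.1559  0.26  ] yaw -0.0803 down [ 0.    -0.001 -1.   ] F [ 1.2 -0.7 -0.2] op 0.497 q [-0.5  -0.06  1.93 -0.    1.27  1.15]
array([-4.96340847e-01, -6.36479278e-02,  1.93115177e+00, -5.27247460e-04,
        1.27325290e+00,  1.15494525e+00]) array([ 0.49951299, -0.15590518,  0.26001959]) array([-0.02858203, -0.70624614,  0.70682653,  0.02820839])
8 rows
[[[0.029, -0.0, -0.36], [-0.0, -0.0034, -0.0]], [[0.021, -0.0, -0.361], [-0.0, -0.0034, -0.0]], [[0.014, -0.0, -0.361], [-0.0, -0.0034, -0.0]], [[0.006, -0.0, -0.361], [-0.0, -0.0034, -0.0]], [[-0.001, -0.0, -0.361], [-0.0, -0.0034, -0.0]], [[-0.009, -0.0, -0.361], [-0.0, -0.0034, -0.0]], [[-0.017, -0.0, -0.361], [-0.0, -0.0034, -0.0]], [[-0.024, -0.0, -0.361], [-0.0, -0.0034, -0.0]]]
```

View pics/w1.png

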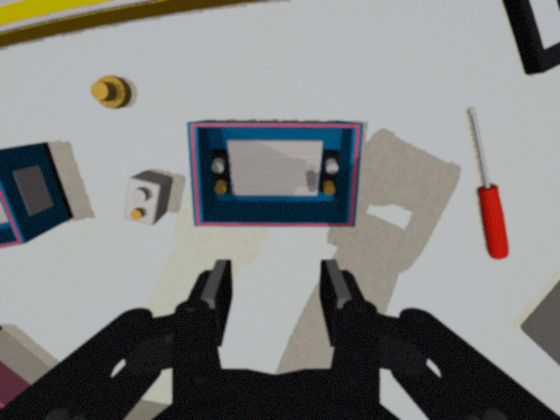

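The wrist view shows the right housing's outer rim corners at about (188,122), (362,122), (356,227) and (194,227). I'll compute its pose and go on to the left housing.

Emit:
send_rows --plan '[[[0.03,0,-0.36],[0,-0.0034,0]],[[0.021,0,-0.36],[0,-0.0034,0]],[[0.014,0,-0.36],[0,-0.0034,0]],[[0.006,0,-0.36],[0,-0.0034,0]],[[0,0,-0.36],[0,-0.0034,0]],[[-0.009,0,-0.36],[0,-0.0034,0]],[[-0.017,0,-0.36],[0,-0.0034,0]],[[-0.024,0,-0.36],[0,-0.0034,0]],[[0,0,0],[0,0,0]]]'

```text
time: 2.85
eef_pos: [0.5, 0.1919, 0.2597]
tcp_rot: [-0.032, 0.707, -0.706, 0.032]
contact_force: [0.3, -0.9, 0.3]
opening: 0.5
```

```bash
cat >> h.py <<'E'
def wT(c,s):
    T=np.eye(4); T[:3,:3]=R.from_quat(s['tcp_rot']).as_matrix(); T[:3,3]=s['eef_pos']; return T@np.array(c['mount'])
def rim(c,uv,T=None,z=.09):
    P=atz(c,uv,z,T)[:,:2]; v=(P[0]+P[1]-P[2]-P[3]); w=P[0]+P[3]-P[1]-P[2]
    print('ctr',P.mean(0).round(4),'yaw', np.arctan2(v[1],v[0]).round(4), np.arctan2(-w[0],w[1]).round(4),'size',np.linalg.norm(v)/2,np.linalg.norm(w)/2)
E
python3 - <<'E'
from h import *
st(); s=get_state(); w=shot('wrist','w2.png'); print(repr(s['qpos']),repr(s['eef_pos']),repr(s['tcp_rot']))
s1=dict(eef_pos=[ 0.49951299, -0.15590518,  0.26001959],tcp_rot=[-0.02858203, -0.70624614,  0.70682653,  0.02820839])
rim(w,[[188,122],[362,122],[356,227],[194,227]],wT(w,s1))
print(atz(w,[[250,0],[0,22],[280,2],[0,44]],.05,wT(w,s1)).round(4))
E
```

```text
t 2.85 p [0.5    0.1919 0.2597] yaw 0.0915 down [ 0.     0.001 -1.   ] F [ 0.3 -0.9  0.3] op 0.5 q [ 0.18 -0.03  1.9   0.    1.27  1.66]
array([ 1.76466138e-01, -3.44764725e-02,  1.90367122e+00,  1.24038698e-03,
        1.27209489e+00,  1.65543518e+00]) array([0.50001555, 0.19193828, 0.25973812]) array([-0.03227393,  0.7067969 , -0.70593785,  0.03237724])
ctr [ 0.5195 -0.1572] yaw -0.0817 -0.0811 size 0.10070346903458971 0.15887387655582635
[[ 0.6826 -0.1469  0.05  ]
 [ 0.6964  0.1085  0.05  ]
 [ 0.6785 -0.1749  0.05  ]
 [ 0.6754  0.1135  0.05  ]]
```

View pics/w2.png

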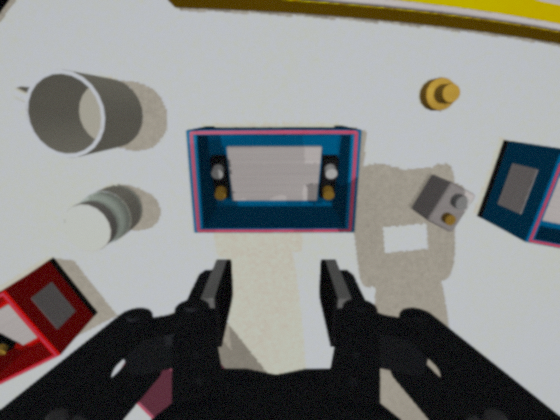

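Run:
```python
from h import *
w=read_camera('wrist'); s=dict(eef_pos=[0.50001555, 0.19193828, 0.25973812],tcp_rot=[-0.03227393,  0.7067969 , -0.70593785,  0.03237724])
rim(w,[[188,129],[360,129],[354,232],[196,232]],wT(w,s))
print(atz(w,[[180,7],[560,40]],.0,wT(w,s)).round(4), 'rail foot')
from scipy.optimize import least_squares
D=[([.287,1.578],[.2147,-.6394,.2441]),([-.06365,1.93115],[.4995,-.1559,.2600]),([-.03448,1.90367],[.5,.19194,.25974])]
def f(x):
    o=[]
    for q,p in D:
        r=np.sqrt(p[0]**2+p[1]**2-.101**2)
        o+=[x[0]*np.sin(q[0])+x[1]*np.sin(sum(q))-r, x[2]+x[0]*np.cos(q[0])+x[1]*np.cos(sum(q))-p[2]]
    return o
r=least_squares(f,[.45,.4,-.1]); print(r.x,r.cost**.5)
L1,L2,H=r.x
def ik(rr,z):
    from scipy.optimize import fsolve
    s=fsolve(lambda q:[L1*np.sin(q[0])+L2*np.sin(q[0]+q[1])-rr,H+L1*np.cos(q[0])+L2*np.cos(q[0]+q[1])-z],[-.1,2]); return s
for c,y in((.5195,-.157),(.516,.192)):
    for dx in(-.03,-.095):
        z=.092 if dx==-.03 else .066
        rr=np.sqrt((c+dx)**2+y*y-.101**2)
        for L3 in(.2,.3):
            for ph in (0,15,25):
                a=np.radians(ph); q=ik(rr-L3*np.sin(a),z-L3*(1-np.cos(a))); print(c,dx,L3,ph,q.round(2),(np.pi-a-q.sum()).round(2))
```

```text
ctr [0.5141 0.1944] yaw 0.0993 0.091 size 0.09970892456949233 0.15663878014639696
[[ 0.6811  0.3134  0.    ]
 [ 0.6993 -0.126   0.    ]] rail foot
[ 0.44153505  0.56622579 -0.01511552] 6.262572644772872e-05
0.5195 -0.03 0.2 0 [0.1  2.09] 0.94
0.5195 -0.03 0.2 15 [0.   2.22] 0.66
0.5195 -0.03 0.2 25 [-0.05  2.3 ] 0.46
0.5195 -0.03 0.3 0 [0.1  2.09] 0.94
0.5195 -0.03 0.3 15 [-0.05  2.28] 0.66
0.5195 -0.03 0.3 25 [-0.14  2.39] 0.45
0.5195 -0.095 0.2 0 [0.01 2.25] 0.88
0.5195 -0.095 0.2 15 [-0.1   2.37] 0.61
0.5195 -0.095 0.2 25 [-0.16  2.45] 0.41
0.5195 -0.095 0.3 0 [0.01 2.25] 0.88
0.5195 -0.095 0.3 15 [-0.16  2.43] 0.61
0.5195 -0.095 0.3 25 [-0.25  2.55] 0.41
0.516 -0.03 0.2 0 [0.12 2.07] 0.95
0.516 -0.03 0.2 15 [0.02 2.2 ] 0.66
0.516 -0.03 0.2 25 [-0.03  2.28] 0.46
0.516 -0.03 0.3 0 [0.12 2.07] 0.95
0.516 -0.03 0.3 15 [-0.03  2.26] 0.66
0.516 -0.03 0.3 25 [-0.12  2.38] 0.45
0.516 -0.095 0.2 0 [0.03 2.23] 0.88
0.516 -0.095 0.2 15 [-0.07  2.35] 0.61
0.516 -0.095 0.2 25 [-0.13  2.42] 0.41
0.516 -0.095 0.3 0 [0.03 2.23] 0.88
0.516 -0.095 0.3 15 [-0.13  2.41] 0.6
0.516 -0.095 0.3 25 [-0.22  2.52] 0.4
```

```bash
cat >> h.py <<'E'
HB=dict(L=(.515,.194,.091),R=(.520,-.157,-.082))
def tip_pose(b,th,h=.076,ahead=.012,half=.011,k=.3,inset=.005):
    """TCP pos and rotation for lean th (deg) of housing b=(x,y,yaw)"""
    a=np.radians(th); f=max(0,k*a)
    Q=np.array([-.05+inset*np.cos(a)-h*np.sin(a), inset*np.sin(a)+h*np.cos(a)])
    T=Q-half*np.array([-np.cos(f),-np.sin(f)])-ahead*np.array([np.sin(f),-np.cos(f)])
    c,s=np.cos(b[2]),np.sin(b[2])
    return np.array([b[0]+c*T[0],b[1]+s*T[0],T[1]]), down(b[2])*R.from_rotvec([0,0,f])
def seq(poses,start=None):
    s=get_state(); p,Rm=start or (np.array(s['eef_pos']),R.from_quat(s['tcp_rot'])); out=[]
    for q,Rt in poses:
        a=Rm.inv().apply(q-p)/.12; r=(Rm.inv()*Rt).as_rotvec()/2/np.pi
        out.append([a.round(3).tolist(),r.round(4).tolist()]); p,Rm=q,Rt
    print(json.dumps(out))
E
python3 - <<'E'
from h import *
b=HB['L']; p0,_=tip_pose(b,0); off=np.array([np.cos(b[2]),np.sin(b[2]),0])*.006; q=p0+off; print(p0,q)
rows([(q[0],q[1],.16,b[2]),(q[0],q[1],q[2],b[2],.03)])
E
```

```text
[0.48114068 0.19091027 0.088     ] [0.48711585 0.19145552 0.088     ]
6 rows
[[[0.035, 0.276, -0.011], [-0.0, -0.0002, 0.0]], [[0.035, 0.276, -0.011], [-0.0, -0.0002, 0.0]], [[0.035, 0.276, -0.011], [-0.0, -0.0002, 0.0]], [[0.0, 0.2, -0.0], [0.0, 0.0, 0.0]], [[0.0, 0.2, -0.0], [0.0, 0.0, 0.0]], [[0.0, 0.2, -0.0], [0.0, 0.0, 0.0]]]
```

Emit:
send_rows --plan '[[[0.036,0.276,-0.01],[0,0,0]],[[0.036,0.276,-0.01],[0,0,0]],[[0.036,0.276,-0.01],[0,0,0]],[[0,0.2,0],[0,0,0]],[[0,0.2,0],[0,0,0]],[[0,0.2,0],[0,0,0]],[[0,0,0],[0,0,0]],[[0,0,0],[0,0,0]]]'

```text
time: 3.75
eef_pos: [0.4869, 0.1903, 0.0885]
tcp_rot: [0.03, -0.706, 0.707, -0.03]
contact_force: [0.3, 0.1, -0.3]
opening: 0.5
```

Run:
```python
from h import *
st(); s=shot('scene','s1.png'); w=shot('wrist','w3.png'); 
cv2.imwrite('pics/j1.png',np.hstack([cv2.resize(s['img'][130:270,250:430],None,fx=2.3,fy=2.3)[:322],cv2.resize(w['img'],(380,322))]))
b=HB['L']
seq([tip_pose(b,t) for t in np.r_[.5,1,2,3,4,6,8,10,12,14,16,18]])
S=tip_pose(b,18); seq([tip_pose(b,t) for t in np.r_[20:43:2]],S)
```

```text
t 3.75 p [0.4869 0.1903 0.0885] yaw 0.0856 down [-0.001 -0.    -1.   ] F [ 0.3  0.1 -0.3] op 0.5 q [ 0.18  0.14  2.06 -0.    0.94  1.66]
[[[0.062, 0.016, -0.003], [0.0, -0.0007, -0.0]], [[0.006, -0.001, 0.0], [0.0, 0.0, 0.0004]], [[0.012, -0.001, 0.0], [-0.0, -0.0, 0.0008]], [[0.012, -0.001, -0.0], [-0.0, 0.0, 0.0008]], [[0.012, -0.001, 0.0], [-0.0, -0.0, 0.0008]], [[0.023, -0.001, -0.0], [0.0, 0.0, 0.0017]], [[0.023, -0.0, 0.0], [-0.0, -0.0, 0.0017]], [[0.023, 0.0, 0.0], [-0.0, -0.0, 0.0017]], [[0.023, 0.001, -0.0], [0.0, -0.0, 0.0017]], [[0.023, 0.001, -0.0], [0.0, 0.0, 0.0017]], [[0.023, 0.002, -0.0], [-0.0, -0.0, 0.0017]], [[0.023, 0.002, 0.0], [-0.0, 0.0, 0.0017]]]
[[[0.023, 0.003, 0.0], [0.0, -0.0, 0.0017]], [[0.023, 0.003, -0.0], [0.0, -0.0, 0.0017]], [[0.023, 0.004, -0.0], [-0.0, 0.0, 0.0017]], [[0.023, 0.004, 0.0], [0.0, 0.0, 0.0017]], [[0.022, 0.005, -0.0], [0.0, -0.0, 0.0017]], [[0.022, 0.005, 0.0], [-0.0, 0.0, 0.0017]], [[0.022, 0.006, 0.0], [0.0, -0.0, 0.0017]], [[0.022, 0.006, -0.0], [-0.0, 0.0, 0.0017]], [[0.022, 0.007, -0.0], [0.0, -0.0, 0.0017]], [[0.022, 0.008, -0.0], [0.0, -0.0, 0.0017]], [[0.021, 0.008, 0.0], [-0.0, 0.0, 0.0017]], [[0.021, 0.008, 0.0], [-0.0, -0.0, 0.0017]]]
```

View pics/j1.png

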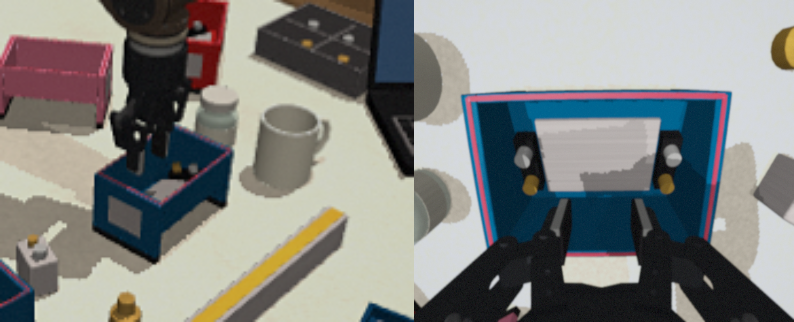

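Emit:
send_rows --plan '[[[0.015,0.004,0],[0,0,0]],[[0.015,0.004,0],[0,0,0]],[[0.015,0.004,0],[0,0,0]],[[0.015,0.004,0],[0,0,0.0004]],[[0.012,-0.001,0],[0,0,0.0008]],[[0.012,-0.001,0],[0,0,0.0008]],[[0.012,-0.001,0],[0,0,0.0008]],[[0.023,-0.001,0],[0,0,0.0017]]]'

```text
time: 4.65
eef_pos: [0.4726, 0.1906, 0.0871]
tcp_rot: [-0.02, 0.707, -0.706, 0.042]
contact_force: [2.1, -0.3, -1.6]
opening: 0.502
```

Emit:
send_rows --plan '[[[0.023,0,0],[0,0,0.0017]],[[0.023,0,0],[0,0,0.0017]]]'

```text
time: 4.85
eef_pos: [0.4671, 0.1902, 0.0872]
tcp_rot: [-0.013, 0.707, -0.705, 0.05]
contact_force: [2.3, -0.1, 0.7]
opening: 0.498
```

Run:
```python
from h import *
st(); s=shot('scene','s2.png'); w=shot('wrist','w4.png'); 
print(tip_pose(HB['L'],10)[0])
cv2.imwrite('pics/j2.png',np.hstack([cv2.resize(s['img'][130:270,250:430],None,fx=2.3,fy=2.3)[:322],cv2.resize(w['img'],(380,322))]))
```

```text
t 4.85 p [0.4671 0.1902 0.0872] yaw 0.0881 down [ 0.052  0.005 -0.999] F [ 2.3 -0.1  0.7] op 0.498 q [ 0.19  0.08  2.13 -0.01  0.88  1.67]
[0.46728193 0.18964563 0.08827288]
```

View pics/j2.png

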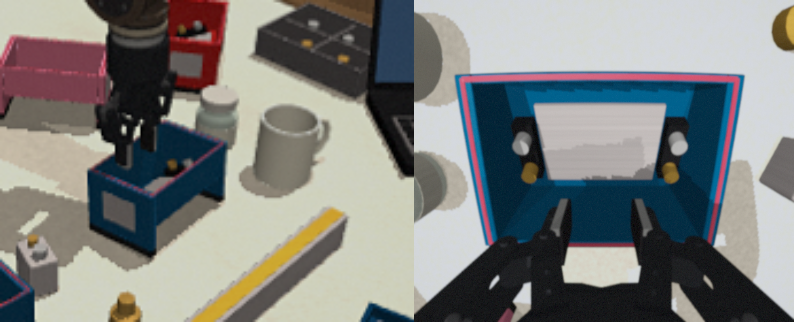

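Tipping has begun cleanly: the far edge is lifting and the force is about 2.3 N. Continuing.

Emit:
send_rows --plan '[[[0.023,0.001,0],[0,0,0.0017]],[[0.023,0.001,0],[0,0,0.0017]],[[0.023,0.002,0],[0,0,0.0017]],[[0.023,0.002,0],[0,0,0.0017]],[[0.023,0.003,0],[0,0,0.0017]],[[0.023,0.003,0],[0,0,0.0017]],[[0.023,0.004,0],[0,0,0.0017]],[[0.023,0.004,0],[0,0,0.0017]],[[0.022,0.005,0],[0,0,0.0017]],[[0.022,0.005,0],[0,0,0.0017]],[[0.022,0.006,0],[0,0,0.0017]],[[0.022,0.006,0],[0,0,0.0017]]]'

```text
time: 6.15
eef_pos: [0.4345, 0.1873, 0.0779]
tcp_rot: [0.032, 0.706, -0.701, 0.094]
contact_force: [0.7, 0.0, 2.9]
opening: 0.499
```

```bash
cat >> h.py <<'E'
def leanbox(b,th):
    a=np.radians(th); P=box(0,0,0)+[.05,0,0]; X=P[:,0]*np.cos(a)-P[:,2]*np.sin(a)-.05; Z=P[:,0]*np.sin(a)+P[:,2]*np.cos(a)
    c,s=np.cos(b[2]),np.sin(b[2]); return np.c_[b[0]+c*X-s*P[:,1],b[1]+s*X+c*P[:,1],Z]
def lean(c,b):
    """lean angle from far wall: best IoU of blue (plus dark) pixels within the lean silhouette, vs. bench outside"""
    i=c['img'].astype(int); blue=(i[...,0]-i[...,2]>15)
    res=[]
    for th in range(0,66):
        z=cv2.fillConvexPoly(np.zeros(blue.shape,np.uint8),cv2.convexHull(proj(c,leanbox(b,th)).astype(np.int32)),1)
        ring=cv2.dilate(z,np.ones((9,9),np.uint8))-z
        res.append(blue[z>0].mean()-blue[ring>0].mean())
    k=int(np.argmax(res)); O=(i[...,2]>150)&(i[...,2]-i[...,0]>70)&(i[...,1]<i[...,2]*.85)&(i[...,1]>i[...,2]*.35)
    z=cv2.fillConvexPoly(np.zeros(blue.shape,np.uint8),cv2.convexHull(proj(c,leanbox(b,k)).astype(np.int32)),1)
    print('lean',k,np.round(res[max(0,k-4):k+5],3),'orange px inside',(O&(z>0)).sum())
E
python3 - <<'E'
from h import *
st(); s=shot('scene','s3.png'); lean(s,HB['L']); print(tip_pose(HB['L'],34)[0])
seq([tip_pose(HB['L'],t) for t in range(36,53,2)],tip_pose(HB['L'],34))
E
```

```text
t 6.15 p [0.4345 0.1873 0.0779] yaw 0.0882 down [ 0.176  0.016 -0.984] F [0.7 0.  2.9] op 0.499 q [ 0.2  -0.03  2.27 -0.03  0.72  1.71]
lean 37 [0.651 0.658 0.644 0.658 0.658 0.648 0.634 0.626 0.611] orange px inside 0
[0.43567723 0.18676164 0.0795611 ]
[[[0.022, 0.007, -0.0], [0.0, -0.0, 0.0017]], [[0.022, 0.008, -0.0], [0.0, -0.0, 0.0017]], [[0.021, 0.008, 0.0], [-0.0, 0.0, 0.0017]], [[0.021, 0.008, 0.0], [-0.0, -0.0, 0.0017]], [[0.021, 0.009, -0.0], [0.0, 0.0, 0.0017]], [[0.021, 0.009, -0.0], [-0.0, 0.0, 0.0017]], [[0.02, 0.01, 0.0], [0.0, 0.0, 0.0017]], [[0.02, 0.01, -0.0], [-0.0, -0.0, 0.0017]], [[0.02, 0.011, 0.0], [0.0, -0.0, 0.0017]]]
```

Emit:
send_rows --plan '[[[0.022,0.007,0],[0,0,0.0017]],[[0.022,0.008,0],[0,0,0.0017]],[[0.021,0.008,0],[0,0,0.0017]],[[0.021,0.008,0],[0,0,0.0017]],[[0.021,0.009,0],[0,0,0.0017]],[[0.021,0.009,0],[0,0,0.0017]],[[0.02,0.01,0],[0,0,0.0017]],[[0.02,0.01,0],[0,0,0.0017]],[[0,0,0],[0,0,0]],[[0,0,0],[0,0,0]],[[0,0,0],[0,0,0]],[[0,0,0],[0,0,0]]]'

```text
time: 7.4
eef_pos: [0.4174, 0.1858, 0.066]
tcp_rot: [0.062, 0.704, -0.696, 0.124]
contact_force: [0.1, -0.4, 1.8]
opening: 0.502
```

Run:
```python
from h import *
st(); s=shot('scene','s4.png'); lean(s,HB['L']); print(tip_pose(HB['L'],50)[0])
im=cv2.resize(s['img'][120:280,240:440],None,fx=3,fy=3,interpolation=cv2.INTER_CUBIC)
for a in proj(s,leanbox(HB['L'],50)): cv2.circle(im,tuple(((a-[240,120]+.5)*3).astype(int)),3,(0,255,255),-1)
cv2.imwrite('pics/l50.png',im)
```

```text
t 7.4 p [0.4174 0.1858 0.066 ] yaw 0.0881 down [ 0.26   0.023 -0.965] F [ 0.1 -0.4  1.8] op 0.502 q [ 0.21 -0.08  2.36 -0.06  0.6   1.74]
lean 49 [0.636 0.677 0.692 0.705 0.721 0.697 0.707 0.696 0.683] orange px inside 0
[0.41791728 0.18514101 0.0671202 ]
```

View pics/l50.png

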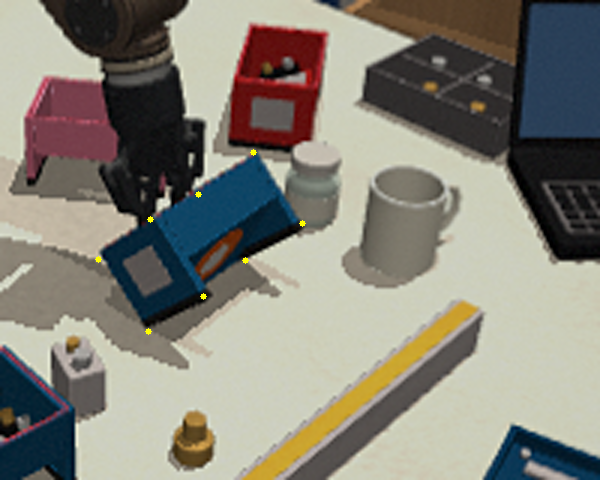

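The left housing leans about 50° and the orange stamp is clearly visible at about (218,255) in the crop, so the left one is stamped. I'll pause a little longer, then lower it.

Run:
```python
from h import *
b=HB['L']; T=list(range(48,9,-2))+[8.5,7,5.5,4,3,2,1,.5,0,-1,-2,-4]
P=[tip_pose(b,t) for t in T]
seq(P[:8],tip_pose(b,50));seq(P[8:20],P[7]);seq(P[20:],P[19])
```

```text
[[[-0.02, -0.01, 0.0], [0.0, 0.0, -0.0017]], [[-0.02, -0.01, -0.0], [-0.0, -0.0, -0.0017]], [[-0.021, -0.009, 0.0], [0.0, -0.0, -0.0017]], [[-0.021, -0.009, 0.0], [-0.0, -0.0, -0.0017]], [[-0.021, -0.008, -0.0], [0.0, 0.0, -0.0017]], [[-0.021, -0.008, -0.0], [0.0, -0.0, -0.0017]], [[-0.022, -0.007, 0.0], [-0.0, 0.0, -0.0017]], [[-0.022, -0.007, 0.0], [-0.0, 0.0, -0.0017]]]
[[[-0.022, -0.006, 0.0], [0.0, -0.0, -0.0017]], [[-0.022, -0.006, -0.0], [-0.0, 0.0, -0.0017]], [[-0.022, -0.005, -0.0], [0.0, -0.0, -0.0017]], [[-0.022, -0.005, 0.0], [-0.0, 0.0, -0.0017]], [[-0.023, -0.004, -0.0], [-0.0, -0.0, -0.0017]], [[-0.023, -0.004, 0.0], [0.0, -0.0, -0.0017]], [[-0.023, -0.003, 0.0], [-0.0, 0.0, -0.0017]], [[-0.023, -0.003, -0.0], [-0.0, 0.0, -0.0017]], [[-0.023, -0.002, -0.0], [0.0, -0.0, -0.0017]], [[-0.023, -0.002, 0.0], [0.0, 0.0, -0.0017]], [[-0.023, -0.001, 0.0], [-0.0, -0.0, -0.0017]], [[-0.023, -0.0, 0.0], [-0.0, 0.0, -0.0017]]]
[[[-0.017, 0.0, -0.0], [0.0, 0.0, -0.0013]], [[-0.017, 0.0, 0.0], [-0.0, 0.0, -0.0012]], [[-0.017, 0.001, 0.0], [0.0, 0.0, -0.0013]], [[-0.017, 0.001, 0.0], [-0.0, 0.0, -0.0013]], [[-0.012, 0.001, -0.0], [0.0, 0.0, -0.0008]], [[-0.012, 0.001, 0.0], [0.0, -0.0, -0.0008]], [[-0.012, 0.001, -0.0], [0.0, 0.0, -0.0008]], [[-0.006, 0.001, -0.0], [-0.0, -0.0, -0.0004]], [[-0.006, 0.001, 0.0], [0.0, 0.0, -0.0004]], [[-0.011, 0.001, 0.0], [0.0, 0.0, 0.0]], [[-0.011, 0.001, -0.0], [0.0, 0.0, 0.0]], [[-0.022, 0.003, 0.0], [0.0, 0.0, 0.0]]]
```

Emit:
send_rows --plan '[[[0,0,0],[0,0,0]],[[0,0,0],[0,0,0]],[[0,0,0],[0,0,0]],[[0,0,0],[0,0,0]],[[-0.02,-0.01,0],[0,0,-0.0017]],[[-0.02,-0.01,0],[0,0,-0.0017]],[[-0.021,-0.009,0],[0,0,-0.0017]],[[-0.021,-0.009,0],[0,0,-0.0017]],[[-0.021,-0.008,0],[0,0,-0.0017]],[[-0.021,-0.008,0],[0,0,-0.0017]],[[-0.022,-0.007,0],[0,0,-0.0017]],[[-0.022,-0.007,0],[0,0,-0.0017]]]'

```text
time: 8.65
eef_pos: [0.4352, 0.1874, 0.0783]
tcp_rot: [0.031, 0.706, -0.701, 0.094]
contact_force: [2.3, -0.4, -0.1]
opening: 0.495
```

Emit:
send_rows --plan '[[[-0.022,-0.006,0],[0,0,-0.0017]],[[-0.022,-0.006,0],[0,0,-0.0017]],[[-0.022,-0.005,0],[0,0,-0.0017]],[[-0.022,-0.005,0],[0,0,-0.0017]],[[-0.023,-0.004,0],[0,0,-0.0017]],[[-0.023,-0.004,0],[0,0,-0.0017]],[[-0.023,-0.003,0],[0,0,-0.0017]],[[-0.023,-0.003,0],[0,0,-0.0017]],[[-0.023,-0.002,0],[0,0,-0.0017]],[[-0.023,-0.002,0],[0,0,-0.0017]],[[-0.023,-0.001,0],[0,0,-0.0017]],[[-0.023,0,0],[0,0,-0.0017]]]'

```text
time: 9.85
eef_pos: [0.4656, 0.19, 0.0865]
tcp_rot: [-0.015, 0.707, -0.706, 0.047]
contact_force: [-0.0, -0.4, 0.8]
opening: 0.5
```

Emit:
send_rows --plan '[[[-0.017,0,0],[0,0,-0.0013]],[[-0.017,0,0],[0,0,-0.0012]],[[-0.017,0.001,0],[0,0,-0.0013]],[[-0.017,0.001,0],[0,0,-0.0013]],[[-0.012,0.001,0],[0,0,-0.0008]],[[-0.012,0.001,0],[0,0,-0.0008]],[[-0.012,0.001,0],[0,0,-0.0008]],[[-0.006,0.001,0],[0,0,-0.0004]],[[-0.006,0.001,0],[0,0,-0.0004]],[[-0.011,0,0],[0,0,0]],[[-0.011,0,0],[0,0,0]],[[-0.022,0,0],[0,0,0]]]'

```text
time: 11.05
eef_pos: [0.4855, 0.1918, 0.0864]
tcp_rot: [0.032, -0.706, 0.706, -0.03]
contact_force: [0.4, -0.8, 0.3]
opening: 0.5
```

Run:
```python
from h import *
st(); s=shot('scene','s5.png'); lean(s,HB['L'])
# compare with initial scene img: fit mask
i0=cv2.imread('pics/scene0.png').astype(int); d=np.abs(s['img'].astype(int)-i0).max(2)
print('diff px in lower area of L housing',(d[195:250,285:360]>60).sum())
bR=HB['R']; p0,_=tip_pose(bR,0); q=p0+np.array([np.cos(bR[2]),np.sin(bR[2]),0])*.006; print(q)
p=get_state()['eef_pos']
rows([(p[0],p[1],.17,.09,.04),(q[0],q[1],.17,bR[2]),(q[0],q[1],q[2],bR[2],.03)])
```

```text
t 11.05 p [0.4855 0.1918 0.0864] yaw 0.0883 down [-0.003 -0.    -1.   ] F [ 0.4 -0.8  0.3] op 0.5 q [0.18 0.15 2.06 0.   0.94 1.66]
lean 13 [0.522 0.519 0.524 0.521 0.524 0.514 0.514 0.499 0.508] orange px inside 3
diff px in lower area of L housing 1219
[ 0.49209408 -0.15470657  0.088     ]
14 rows
[[[0.0, -0.232, -0.0], [0.0, -0.0001, 0.0001]], [[0.0, -0.232, -0.0], [0.0, -0.0001, 0.0001]], [[0.0, -0.232, -0.0], [0.0, -0.0001, 0.0001]], [[0.026, 0.0, 0.36], [0.0, 0.0034, 0.0]], [[0.018, 0.0, 0.361], [0.0, 0.0034, 0.0]], [[0.011, -0.0, 0.361], [0.0, 0.0034, 0.0]], [[0.003, -0.0, 0.361], [0.0, 0.0034, 0.0]], [[-0.005, 0.0, 0.361], [0.0, 0.0034, 0.0]], [[-0.013, 0.0, 0.361], [0.0, 0.0034, 0.0]], [[-0.02, 0.0, 0.36], [0.0, 0.0034, 0.0]], [[-0.028, -0.0, 0.36], [0.0, 0.0034, 0.0]], [[0.0, 0.228, -0.0], [0.0, 0.0, 0.0]], [[0.0, 0.228, -0.0], [0.0, 0.0, 0.0]], [[0.0, 0.228, -0.0], [0.0, 0.0, 0.0]]]
```

Emit:
send_rows --plan '[[[0,-0.232,0],[0,0,0]],[[0,-0.232,0],[0,0,0]],[[0,-0.232,0],[0,0,0]],[[0.026,0,0.36],[0,0.0034,0]],[[0.018,0,0.36],[0,0.0034,0]],[[0.011,0,0.36],[0,0.0034,0]],[[0.003,0,0.36],[0,0.0034,0]],[[-0.005,0,0.36],[0,0.0034,0]],[[-0.013,0,0.36],[0,0.0034,0]],[[-0.02,0,0.36],[0,0.0034,0]],[[-0.028,0,0.36],[0,0.0034,0]],[[0,0,0],[0,0,0]]]'

```text
time: 12.3
eef_pos: [0.4916, -0.1587, 0.1707]
tcp_rot: [-0.031, -0.706, 0.707, 0.032]
contact_force: [0.4, 0.8, 0.1]
opening: 0.497
```

Run:
```python
from h import *
st(); s=shot('scene','s6.png'); t=shot('top','t6.png')
a=cv2.imread('pics/scene0.png')[170:260,280:365]; b=s['img'][170:260,280:365]
r=cv2.matchTemplate(b,a[12:-12,8:-8],cv2.TM_CCOEFF_NORMED); k=cv2.minMaxLoc(r); print(k)
h,m=bluemask(s,(319,213)); print(fit([(s,m)],[.518,.1935,.0876]))
bR=HB['R']; p0,_=tip_pose(bR,0); q=p0+np.array([np.cos(bR[2]),np.sin(bR[2]),0])*.006
rows([(q[0],q[1],.13,bR[2]),(q[0],q[1],q[2],bR[2],.03)])
T=[.5,1,2,3,4,6,8,10]; P=[tip_pose(bR,x) for x in T]; seq(P,(q,down(bR[2])))
```

```text
t 12.3 p [ 0.4916 -0.1587  0.1707] yaw -0.0885 down [-0.001 -0.002 -1.   ] F [0.4 0.8 0.1] op 0.497 q [-0.51  0.01  2.03 -0.    1.1   1.15]
(0.07694482058286667, 0.9456616044044495, (16, 24), (3, 10))
(array([0.50150027, 0.19166832, 0.09924004]), np.float64(56.5))
3 rows
[[[-0.008, 0.333, -0.002], [0.0, -0.0005, 0.0005]], [[0.0, 0.175, -0.0], [0.0, 0.0, 0.0]], [[0.0, 0.175, -0.0], [0.0, 0.0, 0.0]]]
[[[0.056, -0.001, 0.0], [-0.0, 0.0, 0.0004]], [[0.006, -0.001, -0.0], [0.0, -0.0, 0.0004]], [[0.012, -0.001, 0.0], [0.0, 0.0, 0.0008]], [[0.012, -0.001, 0.0], [0.0, 0.0, 0.0008]], [[0.012, -0.001, -0.0], [-0.0, -0.0, 0.0008]], [[0.023, -0.001, -0.0], [0.0, -0.0, 0.0017]], [[0.023, -0.0, 0.0], [0.0, -0.0, 0.0017]], [[0.023, 0.0, -0.0], [0.0, 0.0, 0.0017]]]
```

Run:
```python
from h import *
w=read_camera('wrist'); M=np.array(w['mount'])
for a in(.004,.008,.012,.014,.018,.022):
    print(a,proj(w,[[-.011,a,-.021],[-.011,a,.021],[-.011,a,.035],[.011,a,.021]],M).round(1).tolist())
g=cv2.cvtColor(cv2.imread('pics/w1.png'),cv2.COLOR_BGR2GRAY)
for c in (212,218,224,228,324,328,334,340): 
    print(c,g[250:290:2,c].tolist())
```

```text
0.004 [[229.7, 265.8], [321.4, 265.7], [351.8, 265.6], [319.3, 306.9]]
0.008 [[230.9, 261.9], [320.3, 261.9], [349.9, 261.7], [318.3, 302.3]]
0.012 [[232.0, 258.2], [319.2, 258.2], [348.1, 258.1], [317.3, 297.8]]
0.014 [[232.5, 256.4], [318.7, 256.4], [347.2, 256.3], [316.8, 295.7]]
0.018 [[233.5, 253.0], [317.7, 253.0], [345.6, 252.9], [315.9, 291.5]]
0.022 [[234.5, 249.7], [316.7, 249.7], [344.0, 249.6], [315.1, 287.6]]
212 [177, 181, 179, 179, 180, 179, 179, 178, 168, 139, 77, 63, 64, 67, 65, 67, 64, 67, 69, 70]
218 [183, 182, 183, 184, 167, 88, 64, 68, 69, 65, 65, 70, 69, 67, 61, 62, 60, 51, 37, 27]
224 [181, 181, 180, 178, 165, 87, 61, 60, 53, 34, 33, 19, 15, 17, 19, 10, 5, 13, 0, 6]
228 [179, 179, 177, 177, 161, 63, 6, 11, 13, 1, 5, 19, 14, 10, 12, 15, 14, 3, 7, 11]
324 [184, 184, 184, 184, 169, 69, 6, 7, 14, 8, 21, 16, 3, 9, 4, 13, 8, 5, 3, 11]
328 [184, 183, 185, 184, 170, 88, 66, 65, 61, 53, 41, 32, 16, 5, 12, 16, 12, 8, 2, 5]
334 [183, 175, 155, 148, 132, 80, 68, 66, 65, 68, 70, 67, 68, 62, 65, 65, 66, 59, 50, 40]
340 [146, 142, 143, 144, 142, 137, 138, 141, 143, 134, 76, 54, 63, 62, 65, 68, 65, 66, 65, 65]
```

```bash
cat >> h.py <<'E'
def fitlean(img,cam,b,th0,fw=True):
    i=img.astype(int); m=((i[...,0]-i[...,2]>18)).astype(np.uint8); m=cv2.morphologyEx(m,cv2.MORPH_CLOSE,np.ones((3,3),np.uint8))
    z=cv2.fillConvexPoly(np.zeros(m.shape,np.uint8),cv2.convexHull(proj(cam,leanbox(b,th0)).astype(np.int32)),1)
    n,l,S,_=cv2.connectedComponentsWithStats(m); k=np.bincount(l[(z>0)&(l>0)]).argmax()
    h=cv2.fillConvexPoly(np.zeros(m.shape,np.uint8),cv2.convexHull(np.argwhere(l==k)[:,::-1].astype(np.int32).copy()),1)
    B=cv2.resize(h,None,fx=6,fy=6,interpolation=cv2.INTER_NEAREST)
    def cost(p):
        q=(proj(cam,leanbox((p[0],b[1]+p[2],b[2]),p[1]*100))+.5)*6
        return np.count_nonzero(cv2.fillConvexPoly(np.zeros_like(B),cv2.convexHull(q.astype(np.int32)),1)!=B)/36
    x0=np.array([b[0],th0/100,0]); r=minimize(cost,x0,method='Nelder-Mead',options=dict(initial_simplex=x0+np.array([[0,0,0],[-.02,0,0],[0,.08,0],[0,0,.01]]),fatol=.3,xatol=2e-4))
    print('x',r.x[0].round(4),'lean',(r.x[1]*100).round(1),'dy',r.x[2].round(4),'cost',round(r.fun,1))
E
python3 - <<'E'
from h import *
s=read_camera('scene'); b=(.518,.1935,.0876)
for f,t in(('scene0',2),('s1',2),('s2',6),('s3',36),('s4',50),('s5',2),('s6',2)): print(f,end=' ');fitlean(cv2.imread(f'pics/{f}.png'),s,b,t)
E
```

```text
scene0 x 0.5061 lean -1.6 dy 0.0088 cost 91.6
s1 x 0.5052 lean -2.0 dy 0.009 cost 110.7
s2 x 0.5097 lean 7.4 dy 0.0026 cost 128.3
s3 x 0.5091 lean 33.9 dy 0.0053 cost 90.2
s4 x 0.5046 lean 46.9 dy 0.0056 cost 71.6
s5 x 0.488 lean -2.1 dy 0.0078 cost 168.9
s6 x 0.4869 lean -3.1 dy 0.0087 cost 90.3
```

The fits show no slip while tipping. The left housing slid about 17 mm towards the robot while I lowered it, because the fingertip's friction acted upward. For the right one I'll make the tip creep down the wall, so friction presses the housing onto the bench.

Run:
```python
from h import *
b=HB['R']; pose=lambda t,h: tip_pose(b,t,h=h,ahead=.0095)
p0,_=pose(0,.085); q=p0+np.array([np.cos(b[2]),np.sin(b[2]),0])*.006; print(q)
rows([(q[0],q[1],.13,b[2]),(q[0],q[1],q[2],b[2],.03)])
up=[.5,1.5,2.5,4,6,8]+list(range(10,51,2)); hu=np.interp(up,[0,20,50],[.085,.081,.079]); P=[pose(t,h) for t,h in zip(up,hu)]
print(len(P)); seq(P[:6],(q,down(b[2]))); seq(P[6:17],P[5]); seq(P[17:],P[16])
dn=list(range(48,9,-2))+[8.5,7,5.5,4,3,2,1,.5,0,-1,-2,-4]; hd=np.interp(dn,[0,50],[.066,.079]); D=[pose(t,h) for t,h in zip(dn,hd)]
print('down'); seq(D[:9],P[-1]); seq(D[9:20],D[8]); seq(D[20:],D[19])
```

```text
[ 0.49209408 -0.15470657  0.0945    ]
3 rows
[[[-0.01, 0.331, 0.012], [0.0, 0.0, 0.0005]], [[0.0, 0.148, -0.0], [0.0, 0.0, 0.0]], [[0.0, 0.148, -0.0], [0.0, 0.0, 0.0]]]
27
[[[0.056, 0.0, -0.0], [-0.0, 0.0, 0.0004]], [[0.013, 0.001, -0.0], [0.0, 0.0, 0.0008]], [[0.013, 0.001, 0.0], [0.0, 0.0, 0.0008]], [[0.019, 0.001, -0.0], [-0.0, 0.0, 0.0012]], [[0.025, 0.003, 0.0], [0.0, -0.0, 0.0017]], [[0.025, 0.003, -0.0], [0.0, -0.0, 0.0017]]]
[[[0.025, 0.004, 0.0], [0.0, 0.0, 0.0017]], [[0.024, 0.004, 0.0], [-0.0, 0.0, 0.0017]], [[0.024, 0.005, -0.0], [0.0, -0.0, 0.0017]], [[0.024, 0.005, 0.0], [-0.0, -0.0, 0.0017]], [[0.024, 0.006, 0.0], [-0.0, 0.0, 0.0017]], [[0.023, 0.006, -0.0], [-0.0, -0.0, 0.0017]], [[0.024, 0.005, 0.0], [0.0, 0.0, 0.0017]], [[0.023, 0.005, 0.0], [-0.0, 0.0, 0.0017]], [[0.023, 0.006, -0.0], [0.0, -0.0, 0.0017]], [[0.023, 0.006, -0.0], [0.0, -0.0, 0.0017]], [[0.023, 0.007, -0.0], [-0.0, 0.0, 0.0017]]]
[[[0.023, 0.007, 0.0], [0.0, -0.0, 0.0017]], [[0.022, 0.008, 0.0], [-0.0, 0.0, 0.0017]], [[0.022, 0.008, -0.0], [-0.0, 0.0, 0.0017]], [[0.022, 0.009, 0.0], [0.0, -0.0, 0.001
[... 1046 characters left out ...]
], [0.0, -0.0, -0.0017]], [[-0.022, 0.003, -0.0], [0.0, 0.0, -0.0017]], [[-0.022, 0.004, 0.0], [-0.0, 0.0, -0.0017]], [[-0.021, 0.004, -0.0], [0.0, -0.0, -0.0017]]]
[[[-0.016, 0.003, 0.0], [-0.0, 0.0, -0.0013]], [[-0.016, 0.004, -0.0], [-0.0, 0.0, -0.0013]], [[-0.016, 0.004, -0.0], [-0.0, 0.0, -0.0013]], [[-0.016, 0.004, 0.0], [-0.0, 0.0, -0.0012]], [[-0.01, 0.003, 0.0], [0.0, 0.0, -0.0008]], [[-0.01, 0.003, 0.0], [-0.0, -0.0, -0.0008]], [[-0.01, 0.003, 0.0], [-0.0, 0.0, -0.0008]], [[-0.005, 0.002, -0.0], [-0.0, 0.0, -0.0004]], [[-0.005, 0.002, 0.0], [0.0, 0.0, -0.0004]], [[-0.01, 0.001, 0.0], [0.0, 0.0, 0.0]], [[-0.01, 0.001, -0.0], [0.0, 0.0, 0.0]], [[-0.019, 0.002, 0.0], [0.0, 0.0, 0.0]]]
```

Emit:
send_rows --plan '[[[-0.01,0.331,-0.03],[0,-0.001,0]],[[0,0.148,0],[0,0,0]],[[0,0.148,0],[0,0,0]],[[0,0,0],[0,0,0]],[[0.014,0,0],[0,0,0]],[[0.014,0,0],[0,0,0]],[[0.014,0,0],[0,0,0]],[[0.014,0,0],[0,0,0.0004]],[[0.013,0.001,0],[0,0,0.0008]],[[0.013,0.001,0],[0,0,0.0008]],[[0.019,0.001,0],[0,0,0.0012]]]'

```text
time: 13.6
eef_pos: [0.4818, -0.1501, 0.0954]
tcp_rot: [-0.035, -0.706, 0.707, 0.02]
contact_force: [3.2, 1.0, 2.6]
opening: 0.502
```

Emit:
send_rows --plan '[[[0.025,0.003,0],[0,0,0.0017]],[[0.025,0.003,0],[0,0,0.0017]],[[0.025,0.004,0],[0,0,0.0017]],[[0.024,0.004,0],[0,0,0.0017]],[[0.024,0.005,0],[0,0,0.0017]]]'

```text
time: 14.1
eef_pos: [0.4657, -0.1487, 0.0917]
tcp_rot: [-0.052, -0.705, 0.707, 0.002]
contact_force: [2.5, 0.9, 3.4]
opening: 0.504
```

Run:
```python
from h import *
st(); s=shot('scene','s7.png'); b=(.5231,-.1566,-.0856); print(tip_pose(HB['R'],14,h=.0825,ahead=.0095)[0])
for f,t in(('scene0',2),('s7',14)): print(f,end=' ');fitlean(cv2.imread(f'pics/{f}.png'),s,b,t)
```

```text
t 14.1 p [ 0.4657 -0.1487  0.0917] yaw -0.0764 down [ 0.072 -0.006 -0.997] F [2.5 0.9 3.4] op 0.504 q [-0.53  0.03  2.18  0.04  0.87  1.09]
[ 0.46535186 -0.15250878  0.09153911]
scene0 x 0.511 lean -2.0 dy 0.005 cost 88.1
s7 x 0.5247 lean 19.4 dy 0.0014 cost 98.1
```

Emit:
send_rows --plan '[[[0.024,0.005,0],[0,0,0.0017]],[[0.024,0.006,0],[0,0,0.0017]],[[0.023,0.006,0],[0,0,0.0017]],[[0.024,0.005,0],[0,0,0.0017]],[[0.023,0.005,0],[0,0,0.0017]],[[0.023,0.006,0],[0,0,0.0017]],[[0.023,0.006,0],[0,0,0.0017]],[[0.023,0.007,0],[0,0,0.0017]],[[0.023,0.007,0],[0,0,0.0017]],[[0.022,0.008,0],[0,0,0.0017]],[[0.022,0.008,0],[0,0,0.0017]],[[0.022,0.009,0],[0,0,0.0017]]]'

```text
time: 15.35
eef_pos: [0.4341, -0.1461, 0.0777]
tcp_rot: [-0.097, -0.7, 0.706, -0.044]
contact_force: [0.4, 0.3, 1.2]
opening: 0.503
```

Run:
```python
from h import *
st(); s=shot('scene','s8.png'); b=(.5231,-.1566,-.0856); print(tip_pose(HB['R'],38,h=.08,ahead=.0095)[0])
fitlean(s['img'],s,b,38); lean(s,b)
```

```text
t 15.35 p [ 0.4341 -0.1461  0.0777] yaw -0.0762 down [ 0.198 -0.015 -0.98 ] F [0.4 0.3 1.2] op 0.503 q [-0.6  -0.08  2.32  0.15  0.73  0.95]
[ 0.43388271 -0.14992251  0.07760597]
x 0.519 lean 40.1 dy 0.0025 cost 90.7
lean 44 [0.763 0.766 0.776 0.778 0.782 0.751 0.741 0.729 0.705] orange px inside 0
```

Emit:
send_rows --plan '[[[0.022,0.009,0],[0,0,0.0017]],[[0.021,0.01,0],[0,0,0.0017]],[[0.021,0.01,0],[0,0,0.0017]],[[0.021,0.011,0],[0,0,0.0017]],[[0.02,0.011,0],[0,0,0.0017]],[[0,0,0],[0,0,0]],[[0,0,0],[0,0,0]],[[0,0,0],[0,0,0]],[[0,0,0],[0,0,0]]]'

```text
time: 16.3
eef_pos: [0.4238, -0.1453, 0.0694]
tcp_rot: [-0.116, -0.697, 0.704, -0.062]
contact_force: [-0.6, 1.0, 0.9]
opening: 0.498
```

Run:
```python
from h import *
st(); s=shot('scene','s9.png'); b=(.5231,-.1566,-.0856)
fitlean(s['img'],s,b,48); lean(s,b)
im=cv2.resize(s['img'][180:340,130:330],None,fx=3,fy=3,interpolation=cv2.INTER_CUBIC)
for a in proj(s,leanbox(b,50)): cv2.circle(im,tuple(((a-[130,180]+.5)*3).astype(int)),3,(0,255,255),-1)
cv2.imwrite('pics/r50.png',im)
```

```text
t 16.3 p [ 0.4238 -0.1453  0.0694] yaw -0.0763 down [ 0.249 -0.019 -0.968] F [-0.6  1.   0.9] op 0.498 q [-0.63 -0.11  2.38  0.21  0.67  0.86]
x 0.5202 lean 48.5 dy 0.0023 cost 95.2
lean 48 [0.684 0.772 0.832 0.865 0.878 0.874 0.849 0.831 0.822] orange px inside 0
```

View pics/r50.png

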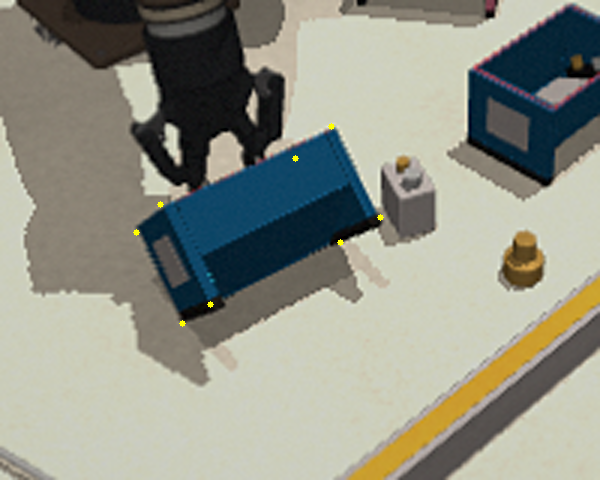

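The right underside is bare blue at about 49° of lean. Now lowering it with the tip creeping down.

Emit:
send_rows --plan '[[[0,0,0],[0,0,0]],[[0,0,0],[0,0,0]],[[0,0,0],[0,0,0]],[[0,0,0],[0,0,0]],[[-0.023,-0.006,0],[0,0,-0.0017]],[[-0.023,-0.006,0],[0,0,-0.0017]],[[-0.023,-0.005,0],[0,0,-0.0017]],[[-0.023,-0.005,0],[0,0,-0.0017]],[[-0.023,-0.004,0],[0,0,-0.0017]],[[-0.023,-0.003,0],[0,0,-0.0017]],[[-0.023,-0.003,0],[0,0,-0.0017]],[[-0.023,-0.002,0],[0,0,-0.0017]]]'

```text
time: 17.55
eef_pos: [0.4447, -0.1472, 0.0783]
tcp_rot: [-0.086, -0.702, 0.707, -0.032]
contact_force: [1.5, -0.5, 3.3]
opening: 0.502
```

Run:
```python
from h import *
st(); s=shot('scene','s10.png'); b=(.5231,-.1566,-.0856); fitlean(s['img'],s,b,32)
```

```text
t 17.55 p [ 0.4447 -0.1472  0.0783] yaw -0.0765 down [ 0.166 -0.013 -0.986] F [ 1.5 -0.5  3.3] op 0.502 q [-0.58 -0.04  2.28  0.12  0.75  0.99]
x 0.521 lean 34.7 dy 0.0022 cost 87.3
```

Down force is kept (3.3 N) and there is no slip. Continuing.

Emit:
send_rows --plan '[[[-0.023,-0.002,0],[0,0,-0.0017]],[[-0.023,-0.001,0],[0,0,-0.0017]],[[-0.023,0,0],[0,0,-0.0017]],[[-0.023,0,0],[0,0,-0.0017]],[[-0.023,0.001,0],[0,0,-0.0017]],[[-0.022,0.001,0],[0,0,-0.0017]],[[-0.022,0.002,0],[0,0,-0.0017]],[[-0.022,0.003,0],[0,0,-0.0017]],[[-0.022,0.003,0],[0,0,-0.0017]],[[-0.022,0.004,0],[0,0,-0.0017]],[[-0.021,0.004,0],[0,0,-0.0017]]]'

```text
time: 18.7
eef_pos: [0.474, -0.1493, 0.0797]
tcp_rot: [-0.045, -0.705, 0.707, 0.01]
contact_force: [3.8, 0.3, 3.2]
opening: 0.498
```

Emit:
send_rows --plan '[[[-0.016,0.003,0],[0,0,-0.0013]],[[-0.016,0.004,0],[0,0,-0.0013]],[[-0.016,0.004,0],[0,0,-0.0013]],[[-0.016,0.004,0],[0,0,-0.0012]],[[-0.01,0.003,0],[0,0,-0.0008]],[[-0.01,0.003,0],[0,0,-0.0008]],[[-0.01,0.003,0],[0,0,-0.0008]],[[-0.01,0.002,0],[0,0,-0.0004]],[[-0.012,0.002,0],[0,0,-0.0004]],[[-0.015,0.001,0],[0,0,0.0008]],[[-0.019,0,0],[0,0,0.0008]],[[-0.019,0,0],[0,0,0]]]'

```text
time: 19.9
eef_pos: [0.4933, -0.1505, 0.0759]
tcp_rot: [-0.029, -0.707, 0.707, 0.025]
contact_force: [-0.9, -0.3, -0.7]
opening: 0.501
```

Run:
```python
from h import *
st(); s=shot('scene','s11.png'); b=(.5231,-.1566,-.0856); fitlean(s['img'],s,b,2)
```

```text
t 19.9 p [ 0.4933 -0.1505  0.0759] yaw -0.0763 down [ 0.006 -0.    -1.   ] F [-0.9 -0.3 -0.7] op 0.501 q [-0.49  0.15  2.08  0.    0.91  1.15]
x 0.5109 lean -2.0 dy 0.005 cost 125.1
```

Emit:
send_rows --plan '[[[0,-0.3,0],[0,0,0]],[[0,-0.3,0],[0,0,0]],[[0,-0.3,0],[0,0,0]],[[0,0,-0.4],[0,0,0]],[[0,0,-0.4],[0,-0.004,0]],[[0,0,-0.4],[0,-0.006,0]],[[0,0,-0.4],[0,-0.006,0]],[[0,0,-0.4],[0,-0.006,0]],[[0,0,-0.4],[0,-0.006,0]],[[0,0,-0.4],[0,0,0]],[[0,0,0],[0,0,0]]]'

```text
time: 21.05
eef_pos: [0.4933, 0.1894, 0.1842]
tcp_rot: [-0.035, 0.706, -0.706, 0.04]
contact_force: [0.5, -1.8, -1.6]
opening: 0.505
```

```bash
cat >> h.py <<'E'
def push_pose(x,y,yaw,zt=.034,ph=15,ahead=.0105,half=.011):
    """tip front middle at (x,y) world, tool aligned to yaw, leaning ph back"""
    f=np.radians(ph); d=-half*np.array([-np.cos(f),-np.sin(f)])-ahead*np.array([np.sin(f),-np.cos(f)])
    # tip front = far side (+x): tool -x side
    d=half*np.array([-np.cos(f),-np.sin(f)])-ahead*np.array([np.sin(f),-np.cos(f)])
    c,s=np.cos(yaw),np.sin(yaw); return np.array([x+c*d[0],y+s*d[0],zt+d[1]]), down(yaw)*R.from_rotvec([0,0,f])
E
python3 - <<'E'
from h import *
st(); s=shot('scene','s12.png'); w=shot('wrist','w12.png'); t=shot('top','t12.png')
for b in((.5231,-.1566,-.0856),(.502,.1917,.099)):fitlean(s['img'],s,b,2)
print('pink corner',atz(t,[[215,258],[192,265],[243,298],[222,309]],.09).round(3).tolist())
a=cv2.imread('pics/top0.png')
for n,x in(('R',(315,183,372,222)),('sensor',(290,198,308,218)),('adapter',(286,170,299,183))):
    x0,y0,x1,y1=x; T=cv2.cvtColor(a[y0:y1,x0:x1],6); I=cv2.cvtColor(t['img'][y0-6:y1+6,x0-6:x1+6],6)
    r=cv2.minMaxLoc(cv2.matchTemplate(I,T,cv2.TM_CCOEFF_NORMED)); print(n,r[1],np.array(r[3])-6)
E
```

```text
t 21.05 p [0.4933 0.1894 0.1842] yaw 0.1061 down [ 0.007  0.    -1.   ] F [ 0.5 -1.8 -1.6] op 0.505 q [ 0.17  0.02  1.99 -0.    1.12  1.64]
x 0.511 lean -2.0 dy 0.005 cost 86.3
x 0.4879 lean -2.6 dy 0.0095 cost 89.3
pink corner [[0.303, 0.277, 0.09], [0.277, 0.355, 0.09], [0.171, 0.176, 0.09], [0.131, 0.246, 0.09]]
R 0.9973970055580139 [0 0]
sensor 0.6305116415023804 [0 0]
adapter 0.995108962059021 [0 0]
```

View pics/w12.png

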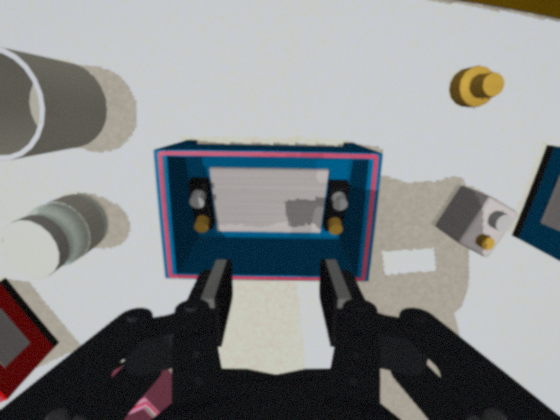

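The right housing is back exactly where it stood, with zero shift in the top view. The left rim corners in this view are (156,152), (382,154), (369,279) and (167,277), which I'll use to plan the push.

Run:
```python
from h import *
w=read_camera('wrist'); s=get_state(); T=wT(w,s); rim(w,[[156,151],[382,154],[369,279],[167,277]],T)
for q in((.495,.192,.10),):
    c,sn=np.cos(q[2]),np.sin(q[2]); n=lambda d:(q[0]+c*d,q[1]+sn*d)
    A=push_pose(*n(-.068),q[2],zt=.15); B=push_pose(*n(-.066),q[2],zt=.034); C=push_pose(*n(-.05),q[2])
    for P in(A,B,C): print(P[0].round(4))
    s0=(np.array(s['eef_pos']),R.from_quat(s['tcp_rot']))
    def path(a,b,n):
        rv=(a[1].inv()*b[1]).as_rotvec(); return [(a[0]+(b[0]-a[0])*k/n,a[1]*R.from_rotvec(rv*k/n)) for k in range(1,n+1)]
    seq(path(s0,A,3)); seq(path(A,B,4),A); seq(path(B,C,4),B)
```

```text
ctr [0.4981 0.1892] yaw 0.0839 0.0858 size 0.09713629255519063 0.15748039898967658
[0.4141 0.1839 0.1573]
[0.4161 0.1841 0.0413]
[0.432  0.1857 0.0413]
[[[0.223, 0.073, -0.022], [-0.0001, -0.0, 0.0135]], [[0.229, 0.053, -0.022], [-0.0001, -0.0, 0.0135]], [[0.232, 0.034, -0.022], [-0.0001, -0.0, 0.0135]]]
[[[0.059, 0.235, 0.0], [0.0, 0.0, 0.0]], [[0.059, 0.235, -0.0], [0.0, 0.0, 0.0]], [[0.059, 0.235, 0.0], [0.0, 0.0, 0.0]], [[0.059, 0.235, 0.0], [0.0, 0.0, 0.0]]]
[[[-0.032, 0.009, -0.0], [0.0, 0.0, 0.0]], [[-0.032, 0.009, -0.0], [0.0, 0.0, 0.0]], [[-0.032, 0.009, 0.0], [0.0, 0.0, 0.0]], [[-0.032, 0.009, -0.0], [0.0, 0.0, 0.0]]]
```

Emit:
send_rows --plan '[[[0.225,0.073,-0.02],[0,0,0.0135]],[[0.23,0.053,-0.02],[0,0,0.0135]],[[0.23,0.034,-0.02],[0,0,0.0135]],[[0.059,0.235,0],[0,0,0]],[[0.059,0.235,0],[0,0,0]],[[0.059,0.235,0],[0,0,0]],[[0.059,0.235,0],[0,0,0]],[[0,0,0],[0,0,0]],[[0,0,0],[0,0,0]]]'

```text
time: 22.15
eef_pos: [0.4161, 0.1828, 0.0413]
tcp_rot: [0.058, 0.704, -0.696, 0.126]
contact_force: [1.2, -0.5, 0.4]
opening: 0.503
```

```bash
cat >> h.py <<'E'
def path(a,b,n):
    rv=(a[1].inv()*b[1]).as_rotvec(); return [(a[0]+(b[0]-a[0])*k/n,a[1]*R.from_rotvec(rv*k/n)) for k in range(1,n+1)]
E
python3 - <<'E'
from h import *
st(); s=get_state(); s0=(np.array(s['eef_pos']),R.from_quat(s['tcp_rot']))
C=push_pose(.4485,.1855,.086); D=push_pose(.520,.187,.055); E=push_pose(.565,.188,.037)
for n,P in zip('CDE',(C,D,E)): print(n,P[0].round(4))
seq(path(s0,C,8)); seq(path(C,D,14),C); seq(path(D,E,10),D)
E
```

```text
t 22.15 p [0.4161 0.1828 0.0413] yaw 0.0979 down [ 0.257  0.023 -0.966] F [ 1.2 -0.5  0.4] op 0.503 q [ 0.21 -0.02  2.37 -0.06  0.54  1.72]
C [0.4352 0.1844 0.0413]
D [0.5067 0.1863 0.0413]
E [0.5517 0.1875 0.0413]
[[[-0.019, 0.005, 0.0], [0.0, 0.0002, 0.0]], [[-0.019, 0.005, 0.0], [0.0, 0.0002, 0.0]], [[-0.019, 0.005, 0.0], [0.0, 0.0002, 0.0]], [[-0.019, 0.005, 0.0], [0.0, 0.0002, 0.0]], [[-0.019, 0.005, 0.0], [0.0, 0.0002, 0.0]], [[-0.019, 0.005, 0.0], [0.0, 0.0002, 0.0]], [[-0.019, 0.005, 0.0], [0.0, 0.0002, 0.0]], [[-0.019, 0.005, 0.0], [0.0, 0.0002, 0.0]]]
[[[-0.041, 0.011, 0.003], [0.0001, 0.0003, 0.0]], [[-0.041, 0.011, 0.002], [0.0001, 0.0003, -0.0]], [[-0.041, 0.011, 0.002], [0.0001, 0.0003, 0.0]], [[-0.041, 0.011, 0.002], [0.0001, 0.0003, -0.0]], [[-0.041, 0.011, 0.002], [0.0001, 0.0003, 0.0]], [[-0.041, 0.011, 0.002], [0.0001, 0.0003, 0.0]], [[-0.041, 0.011, 0.002], [0.0001, 0.0003, -0.0]], [[-0.041, 0.011, 0.002], [0.0001, 0.0003, 0.0]], [[-0.041, 0.011, 0.002], [0.0001, 0.0003, 0.0]], [[-0.041, 0.011, 0.002], [0.0001, 0.0003, 0.0]], [[-0.041, 0.011, 0.002], [0.0001, 0.0003, -0.0]], [[-0.041, 0.011, 0.001], [0.0001, 0.0003, 0.0]], [[-0.041, 0.011, 0.001], [0.0001, 0.0003, -0.0]], [[-0.041, 0.011, 0.001], [0.0001, 0.0003, -0.0]]]
[[[-0.036, 0.01, 0.001], [0.0001, 0.0003, 0.0]], [[-0.036, 0.01, 0.001], [0.0001, 0.0003, -0.0]], [[-0.036, 0.01, 0.001], [0.0001, 0.0003, 0.0]], [[-0.036, 0.01, 0.001], [0.0001, 0.0003, 0.0]], [[-0.036, 0.01, 0.001], [0.0001, 0.0003, -0.0]], [[-0.036, 0.01, 0.001], [0.0001, 0.0003, 0.0]], [[-0.036, 0.01, 0.001], [0.0001, 0.0003, 0.0]], [[-0.036, 0.01, 0.001], [0.0001, 0.0003, -0.0]], [[-0.036, 0.01, 0.0], [0.0001, 0.0003, 0.0]], [[-0.036, 0.01, 0.0], [0.0001, 0.0003, -0.0]]]
```

Emit:
send_rows --plan '[[[-0.02,0.005,0],[0,0.0002,0]],[[-0.02,0.005,0],[0,0.0002,0]],[[-0.02,0.005,0],[0,0.0002,0]],[[-0.02,0.005,0],[0,0.0002,0]],[[-0.02,0.005,0],[0,0.0002,0]],[[-0.02,0.005,0],[0,0.0002,0]],[[-0.02,0.005,0],[0,0.0002,0]],[[-0.02,0.005,0],[0,0.0002,0]]]'

```text
time: 22.95
eef_pos: [0.4332, 0.1854, 0.0405]
tcp_rot: [0.058, 0.705, -0.697, 0.121]
contact_force: [-10.3, -1.2, 6.8]
opening: 0.501
```

Emit:
send_rows --plan '[[[-0.041,0.011,0.002],[0.0001,0.0003,0]],[[-0.041,0.011,0.002],[0.0001,0.0003,0]],[[-0.041,0.011,0.002],[0.0001,0.0003,0]],[[-0.041,0.011,0.002],[0.0001,0.0003,0]],[[-0.041,0.011,0.002],[0.0001,0.0003,0]],[[-0.041,0.011,0.002],[0.0001,0.0003,0]]]'

```text
time: 23.55
eef_pos: [0.4633, 0.1866, 0.0399]
tcp_rot: [0.062, 0.704, -0.698, 0.117]
contact_force: [-7.7, 0.5, 4.1]
opening: 0.501
```

Run:
```python
from h import *
st(); s=shot('scene','s13.png'); t=shot('top','t13.png'); fitlean(s['img'],s,(.53,.191,.075),1)
```

```text
t 23.55 p [0.4633 0.1866 0.0399] yaw 0.0784 down [ 0.25   0.019 -0.968] F [-7.7  0.5  4.1] op 0.501 q [ 0.19  0.08  2.26 -0.06  0.55  1.73]
x 0.5178 lean -1.9 dy 0.0113 cost 94.2
```

Emit:
send_rows --plan '[[[-0.041,0.01,0.002],[0.0001,0.0003,0]],[[-0.041,0.01,0.002],[0.0001,0.0003,0]],[[-0.041,0.01,0.002],[0.0001,0.0003,0]],[[-0.041,0.01,0.002],[0.0001,0.0003,0]],[[-0.041,0.01,0.002],[0.0001,0.0003,0]],[[-0.041,0.01,0.001],[0.0001,0.0003,0]],[[-0.041,0.01,0.001],[0.0001,0.0003,0]],[[-0.041,0.01,0.001],[0.0001,0.0003,0]]]'

```text
time: 24.45
eef_pos: [0.5071, 0.1881, 0.0424]
tcp_rot: [0.071, 0.703, -0.698, 0.114]
contact_force: [-3.3, 0.2, -1.6]
opening: 0.501
```

Emit:
send_rows --plan '[[[-0.036,0.01,0.001],[0.0001,0.0003,0]],[[-0.036,0.01,0.001],[0.0001,0.0003,0]],[[-0.036,0.01,0.001],[0.0001,0.0003,0]],[[-0.036,0.01,0.001],[0.0001,0.0003,0]],[[-0.036,0.01,0.001],[0.0001,0.0003,0]],[[-0.036,0.01,0.001],[0.0001,0.0003,0]]]'

```text
time: 25.05
eef_pos: [0.5339, 0.189, 0.0421]
tcp_rot: [0.075, 0.703, -0.699, 0.11]
contact_force: [-3.1, 0.4, -2.5]
opening: 0.5
```

Run:
```python
from h import *
st(); s=shot('scene','s14.png'); t=shot('top','t14.png'); fitlean(s['img'],s,(.595,.191,.045),1)
h,m=bluemask(s,tuple(proj(s,[[.595,.19,.045]])[0].astype(int))); print(fit([(s,m)],[.595,.191,.045]))
```

```text
t 25.05 p [0.5339 0.189  0.0421] yaw 0.0504 down [ 0.259  0.011 -0.966] F [-3.1  0.4 -2.5] op 0.5 q [ 0.18  0.21  2.11 -0.06  0.56  1.74]
x 0.589 lean -2.0 dy 0.013 cost 73.3
(array([ 0.59241727,  0.19646818, -0.06013062]), np.float64(2068.09375))
```

Emit:
send_rows --plan '[[[-0.031,0.008,0.001],[0.0001,0.0003,0]],[[-0.031,0.008,0.001],[0.0001,0.0003,0]],[[-0.031,0.008,0.001],[0.0001,0.0003,0]],[[-0.031,0.008,0.001],[0.0001,0.0003,0]],[[-0.031,0.008,0.001],[0.0001,0.0003,0]],[[-0.031,0.008,0],[0.0001,0.0003,0]],[[-0.031,0.008,0],[0,0.0001,0]]]'

```text
time: 25.85
eef_pos: [0.56, 0.1897, 0.0425]
tcp_rot: [0.079, 0.702, -0.7, 0.105]
contact_force: [-5.3, -0.3, 1.5]
opening: 0.501
```

Emit:
send_rows --plan '[[[-0.01,0.003,0],[0,0,0]],[[-0.01,0.003,0],[0,0,0]],[[-0.01,0.003,0],[0,0,0]],[[-0.01,0.003,0],[0,0,0]]]'

```text
time: 26.25
eef_pos: [0.5648, 0.1898, 0.0425]
tcp_rot: [0.078, 0.702, -0.7, 0.105]
contact_force: [-8.3, -0.6, 4.3]
opening: 0.499
```

Run:
```python
from h import *
st(); s=shot('scene','s15.png'); fitlean(s['img'],s,(.63,.19,.037),1)
```

```text
t 26.25 p [0.5648 0.1898 0.0425] yaw 0.0382 down [ 0.257  0.008 -0.966] F [-8.3 -0.6  4.3] op 0.499 q [ 0.17  0.27  2.04 -0.06  0.58  1.75]
x 0.5907 lean -19.7 dy 0.0307 cost 208.7
```

Emit:
send_rows --plan '[[[-0.01,0.003,0],[0,0,0]],[[-0.01,0.003,0],[0,0,0]],[[-0.01,0.003,0],[0,0,0]]]'

```text
time: 26.6
eef_pos: [0.5685, 0.19, 0.0425]
tcp_rot: [0.078, 0.702, -0.7, 0.105]
contact_force: [-7.6, -0.5, 5.8]
opening: 0.498
```

Emit:
send_rows --plan '[[[-0.01,0.003,0],[0,0,0]],[[-0.01,0.003,0],[0,0,0]]]'

```text
time: 26.8
eef_pos: [0.5694, 0.19, 0.0422]
tcp_rot: [0.077, 0.702, -0.701, 0.103]
contact_force: [-16.7, -0.6, 13.4]
opening: 0.5
```

Emit:
send_rows --plan '[[[-0.008,0.003,0],[0,0,0]],[[0,0,0],[0,0,0]]]'

```text
time: 27.0
eef_pos: [0.5694, 0.1901, 0.0418]
tcp_rot: [0.076, 0.702, -0.701, 0.102]
contact_force: [-16.4, -1.1, 12.8]
opening: 0.496
```

Run:
```python
from h import *
st(); print(get_state()['wrist_torque']); s=shot('scene','s16.png'); t=shot('top','t16.png'); w=shot('wrist','w16.png')
T=wT(w,get_state()); print('proj rail line pred',proj(w,[[.6885-.0345*y,y,.05] for y in(.1,.19,.28)],T).round(0).tolist())
A=cv2.resize(t['img'][140:215,205:280],None,fx=5,fy=5,interpolation=cv2.INTER_CUBIC); B=cv2.resize(w['img'],(500,375))
cv2.imwrite('pics/j3.png',np.hstack([cv2.convertScaleAbs(A,alpha=1.4,beta=10),B])[:, :800])
```

```text
t 27.0 p [0.5694 0.1901 0.0418] yaw 0.0384 down [ 0.25   0.006 -0.968] F [-16.4  -1.1  12.8] op 0.496 q [ 0.17  0.28  2.02 -0.06  0.59  1.75]
[-0.09101852  2.10805591 -0.02208975]
proj rail line pred [[490.0, 40.0], [285.0, 33.0], [77.0, 38.0]]
```

View pics/j3.png

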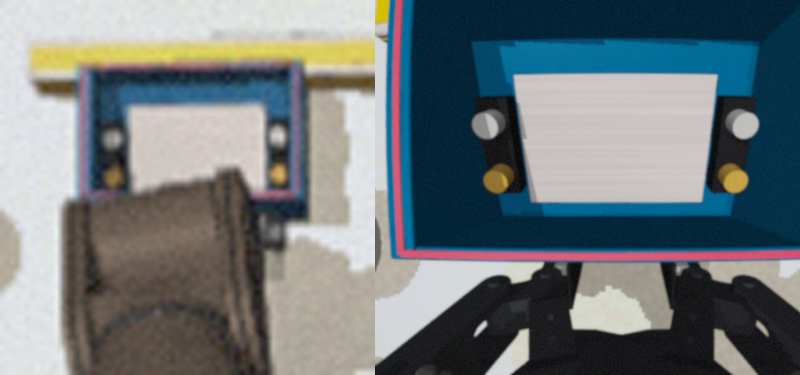

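Emit:
send_rows --plan '[[[0.024,-0.006,0],[0,0,0]],[[0.05,-0.013,0],[0,0,0]],[[0.1,-0.026,0],[0,0,0]],[[0.13,-0.035,0],[0,0,0]],[[-0.086,-0.322,0],[0,0,0]],[[-0.086,-0.322,0],[0,0,0]],[[-0.086,-0.322,0],[0,0,0]],[[-0.086,-0.322,0],[0,0,0]],[[-0.086,-0.322,0],[0,0,0]],[[0,0,0],[0,0,-0.0208]],[[0,0,0],[0,0,-0.0209]]]'

```text
time: 28.25
eef_pos: [0.5354, 0.1893, 0.2458]
tcp_rot: [0.012, -0.707, 0.707, -0.015]
contact_force: [-0.1, 0.5, -0.8]
opening: 0.497
```

Emit:
send_rows --plan '[[[-0.25,0,0],[0,0,0]],[[-0.25,0,0],[0,0,0]],[[0,0,0],[0,0,0]],[[0,0,0],[0,0,0]]]'

```text
time: 28.65
eef_pos: [0.5948, 0.1911, 0.2415]
tcp_rot: [0.013, -0.706, 0.708, -0.013]
contact_force: [-0.3, 0.5, 1.5]
opening: 0.499
```

Run:
```python
from h import *
st(); s=get_state(); w=shot('wrist','w17.png'); t=shot('top','t17.png'); sc=shot('scene','s17.png'); T=wT(w,s)
i=w['img'].astype(int); B,G,Rr=i[...,0],i[...,1],i[...,2]
pink=(Rr>110)&(Rr-G>45)&(B-G>10); yel=(Rr>120)&(G>100)&(np.minimum(Rr,G)-B>70)
print('expected far/near rim',proj(w,[[.68,.19,.09],[.58,.19,.09],[.685,.19,.05]],T).round(0).tolist())
ys,xs=np.nonzero(pink); print('pink',pink.sum(),xs.min(),xs.max(),ys.min(),ys.max()); print(np.bincount(ys//4).nonzero()[0]*4, np.bincount(ys//4)[np.bincount(ys//4)>0])
ys,xs=np.nonzero(yel); print('yel',yel.sum(),xs.min(),xs.max(),ys.min(),ys.max())
```

```text
t 28.65 p [0.5948 0.1911 0.2415] yaw 0.0372 down [ 0.    -0.002 -1.   ] F [-0.3  0.5  1.5] op 0.499 q [ 0.15  0.18  1.71 -0.    1.25  1.68]
expected far/near rim [[280.0, 104.0], [276.0, 218.0], [280.0, 99.0]]
pink 2236 0 559 101 419
[100 104 108 112 116 120 124 128 132 136 140 144 148 152 156 160 164 168
 172 176 180 184 188 192 196 200 204 208 212 232 236 240 244 248 252 256
 260 264 268 272 276 280 284 288 292 296 300 304 308 312 316 380 384 388
 392 396 400 404 408 412 416] [461 210  25  24  22  28  28  22  25  28  24  23  26  28  25  24  28  30
  24  21  23  20  23  22  20  22  25 153 236  24  14  12  12  12  11  12
  12  11  12  12  12  11  11  12  12  11  12  11  11  29  68  13  32  19
   9  26  29  27  23  24  20]
yel 7972 144 559 75 179
```

Run:
```python
from h import *
s=get_state(); w=read_camera('wrist'); T=wT(w,s)
i=w['img'].astype(int); B,G,Rr=i[...,0],i[...,1],i[...,2]
pink=(Rr>110)&(Rr-G>45)&(B-G>10); yel=(Rr>120)&(G>100)&(np.minimum(Rr,G)-B>70)
def line(uv,z,n):
    P=atz(w,uv,z,T)
    for _ in range(3):
        k=np.polyfit(P[:,1],P[:,0],1); e=P[:,0]-np.polyval(k,P[:,1]); P=P[abs(e)<max(.0015,2*e.std())]
    print(n,'yaw',(-np.arctan(k[0])).round(4),'x at .19',np.polyval(k,.19).round(4),'sd',e.std().round(5),len(P),'y',P[:,1].min().round(3),P[:,1].max().round(3)); return k
ys,xs=np.nonzero(pink)
for n,a,b in(('far rim',99,109),('near rim',206,216)):
    m=(ys>=a)&(ys<=b)&(xs>215)&(xs<345) ; line(np.c_[xs,ys][m].astype(float),.09,n)
    m=(ys>=a)&(ys<=b)&(xs>180)&(xs<370) ; line(np.c_[xs,ys][m].astype(float),.09,n)
cols=[c for c in range(560) if yel[:110,c].sum()>4]
up=np.array([[c,np.nonzero(yel[:110,c])[0].min()-.5] for c in cols]); lo=np.array([[c,np.nonzero(yel[:110,c])[0].max()+.5] for c in cols])
print(cols[0],cols[-1]); line(up,.05,'stripe far')
m=(lo[:,0]<165)|(lo[:,0]>390); line(lo[m],.05,'stripe near')
print(len(cols), yel[:110,300].sum(), yel[:110,450].sum())
```

```text
far rim yaw 0.0377 x at .19 0.6811 sd 0.0009 516 y 0.137 0.244
far rim yaw 0.0381 x at .19 0.6811 sd 0.00088 697 y 0.121 0.273
near rim yaw 0.0418 x at .19 0.5858 sd 0.00072 263 y 0.128 0.245
near rim yaw 0.0408 x at .19 0.5859 sd 0.00073 365 y 0.118 0.27
145 559
stripe far yaw 0.0336 x at .19 0.7076 sd 0.00025 415 y -0.089 0.318
stripe near yaw 0.0348 x at .19 0.6903 sd 0.00027 188 y -0.093 0.318
415 19 18
```

The housing lies against the rail with a gap under 1 mm. Its yaw is 0.038–0.041 against the rail's 0.034, so the left end may stand about 0.7 mm off. I'll give that end one gentle nudge to square it.

Run:
```python
from h import *
t=read_camera('top'); print('mug,jar',atz(t,[[188,186],[191,218]],.085).round(3).tolist())
s=get_state(); s0=(np.array(s['eef_pos']),R.from_quat(s['tcp_rot']))
A=push_pose(.548,.225,.0343,zt=.17); B=push_pose(.562,.225,.0343); C=push_pose(.582,.225,.0343)
seq(path(s0,A,2)); seq(path(A,B,4),A); seq(path(B,C,6),B)
```

```text
mug,jar [[0.554, 0.386, 0.085], [0.44, 0.368, 0.085]]
[[[0.242, 0.27, -0.148], [-0.0001, 0.0003, 0.0208]], [[0.275, 0.236, -0.147], [-0.0001, 0.0003, 0.0208]]]
[[[0.045, 0.281, 0.001], [0.0, 0.0, 0.0]], [[0.045, 0.281, 0.001], [0.0, 0.0, 0.0]], [[0.045, 0.281, 0.001], [0.0, 0.0, 0.0]], [[0.045, 0.281, 0.001], [0.0, 0.0, 0.0]]]
[[[-0.027, 0.007, 0.001], [0.0, 0.0, 0.0]], [[-0.027, 0.007, 0.001], [0.0, 0.0, 0.0]], [[-0.027, 0.007, 0.001], [0.0, 0.0, 0.0]], [[-0.027, 0.007, 0.001], [0.0, 0.0, 0.0]], [[-0.027, 0.007, 0.001], [0.0, 0.0, 0.0]], [[-0.027, 0.007, 0.001], [0.0, 0.0, 0.0]]]
```

Emit:
send_rows --plan '[[[0.24,0.27,-0.148],[0,0.0003,0.0208]],[[0.275,0.236,-0.147],[0,0.0003,0.0208]],[[0.045,0.281,0],[0,0,0]],[[0.045,0.281,0],[0,0,0]],[[0.045,0.281,0],[0,0,0]],[[0.045,0.281,0],[0,0,0]],[[0,0,0],[0,0,0]],[[-0.027,0.007,0],[0,0,0]],[[-0.027,0.007,0],[0,0,0]],[[-0.027,0.007,0],[0,0,0]],[[-0.02,0.005,0],[0,0,0]]]'

```text
time: 30.0
eef_pos: [0.5638, 0.2254, 0.0434]
tcp_rot: [0.081, 0.702, -0.7, 0.105]
contact_force: [-0.8, 0.4, -0.1]
opening: 0.5
```

```bash
python3 -c "
from h import *
st(); print(push_pose(.582,.225,.0343)[0])"
```

```text
t 30.0 p [0.5638 0.2254 0.0434] yaw 0.0341 down [ 0.262  0.008 -0.965] F [-0.8  0.4 -0.1] op 0.5 q [ 0.23  0.29  2.01 -0.1   0.59  1.84]
[0.56866506 0.22454243 0.04129521]
```

Emit:
send_rows --plan '[[[-0.012,0.003,0],[0,0,0]],[[-0.012,0.003,0],[0,0,0]],[[-0.012,0.003,0],[0,0,0]]]'

```text
time: 30.3
eef_pos: [0.5667, 0.2252, 0.0413]
tcp_rot: [0.08, 0.702, -0.7, 0.104]
contact_force: [0.5, 0.3, 0.2]
opening: 0.502
```

Emit:
send_rows --plan '[[[-0.01,0.003,0],[0,0,0]],[[0,0,0],[0,0,0]]]'

```text
time: 30.5
eef_pos: [0.5675, 0.2252, 0.041]
tcp_rot: [0.08, 0.702, -0.7, 0.104]
contact_force: [-1.3, -0.1, 1.7]
opening: 0.499
```

Contact starts at about x = 0.5675.

Emit:
send_rows --plan '[[[-0.008,0.002,0],[0,0,0]],[[-0.008,0.002,0],[0,0,0]],[[0,0,0],[0,0,0]]]'

```text
time: 30.8
eef_pos: [0.5679, 0.2253, 0.0407]
tcp_rot: [0.078, 0.702, -0.701, 0.102]
contact_force: [-9.2, -0.6, 5.9]
opening: 0.498
```

Emit:
send_rows --plan '[[[-0.008,0.002,0],[0,0,0]],[[0,0,0],[0,0,0]]]'

```text
time: 31.0
eef_pos: [0.5679, 0.2253, 0.0404]
tcp_rot: [0.077, 0.702, -0.701, 0.101]
contact_force: [-10.4, -0.2, 7.8]
opening: 0.501
```

Emit:
send_rows --plan '[[[-0.012,0.003,0],[0,0,0]],[[0,0,0],[0,0,0]],[[0,0,0],[0,0,0]]]'

```text
time: 31.3
eef_pos: [0.5682, 0.2254, 0.04]
tcp_rot: [0.076, 0.702, -0.701, 0.1]
contact_force: [-14.0, -0.2, 10.3]
opening: 0.501
```

Emit:
send_rows --plan '[[[0.024,-0.006,0],[0,0,0]],[[0.05,-0.013,0],[0,0,0]],[[0.1,-0.026,0],[0,0,0]],[[0.13,-0.035,0],[0,0,0]],[[-0.086,-0.322,0],[0,0,0]],[[-0.086,-0.322,0],[0,0,0]],[[-0.086,-0.322,0],[0,0,0]],[[-0.086,-0.322,0],[0,0,0]],[[-0.086,-0.322,0.1],[0,0,0]],[[0,0,0.2],[0,0,-0.0208]],[[0,0,0],[0,0,-0.0209]]]'

```text
time: 32.4
eef_pos: [0.5359, 0.1871, 0.2445]
tcp_rot: [0.011, -0.707, 0.707, -0.012]
contact_force: [-0.5, 0.5, -0.4]
opening: 0.5
```

Emit:
send_rows --plan '[[[-0.25,0,0],[0,0,0]],[[-0.25,0,0],[0,0,0]],[[0,0,0],[0,0,0]],[[0,0,0],[0,0,0]]]'

```text
time: 32.8
eef_pos: [0.5953, 0.1903, 0.2403]
tcp_rot: [0.013, -0.706, 0.708, -0.011]
contact_force: [0.1, 0.4, 0.0]
opening: 0.494
```

Run:
```python
from h import *
st(); s=get_state(); w=shot('wrist','w18.png'); T=wT(w,s); t=shot('top','t18.png')
i=w['img'].astype(int); B,G,Rr=i[...,0],i[...,1],i[...,2]
pink=(Rr>110)&(Rr-G>45)&(B-G>10); yel=(Rr>120)&(G>100)&(np.minimum(Rr,G)-B>70)
def line(uv,z,n):
    P=atz(w,uv,z,T)
    for _ in range(3):
        k=np.polyfit(P[:,1],P[:,0],1); e=P[:,0]-np.polyval(k,P[:,1]); P=P[abs(e)<max(.0015,2*e.std())]
    print(n,'yaw',(-np.arctan(k[0])).round(4),'x at .19',np.polyval(k,.19).round(4),'sd',e.std().round(5),len(P))
ys,xs=np.nonzero(pink); u=proj(w,[[.6811,.19,.09],[.5858,.19,.09]],T); print(u.round(0))
for n,c in(('far rim',u[0]),('near rim',u[1])):
    m=(abs(ys-c[1])<7)&(abs(xs-c[0])<85); line(np.c_[xs,ys][m].astype(float),.09,n)
r0=int(u[0,1])+8; cols=[c for c in range(560) if yel[:r0,c].sum()>4]
line(np.array([[c,np.nonzero(yel[:r0,c])[0].min()-.5] for c in cols]),.05,'stripe far')
lo=np.array([[c,np.nonzero(yel[:r0,c])[0].max()+.5] for c in cols]); m=(lo[:,0]<u[0,0]-115)|(lo[:,0]>u[0,0]+115); line(lo[m],.05,'stripe near')
a=cv2.imread('pics/top0.png')
for n,x in(('R',(315,183,372,222)),('sensor',(290,198,308,218)),('adapter',(286,170,299,183)),('screwdriver',(398,190,425,247)),('mug',(168,174,203,202)),('jar',(182,208,201,230)),('pink',(188,255,246,312)),('red',(118,238,180,290)),('rail',(208,145,390,160))):
    x0,y0,x1,y1=x; I=t['img'][y0-5:y1+5,x0-5:x1+5]; r=cv2.minMaxLoc(cv2.matchTemplate(I,a[y0:y1,x0:x1],cv2.TM_CCOEFF_NORMED)); print(n,round(r[1],3),np.array(r[3])-5)
```

```text
t 32.8 p [0.5953 0.1903 0.2403] yaw 0.0334 down [-0.002 -0.002 -1.   ] F [0.1 0.4 0. ] op 0.494 q [ 0.15  0.18  1.71 -0.    1.25  1.69]
[[279. 103.]
 [275. 212.]]
far rim yaw 0.0386 x at .19 0.6811 sd 0.00084 620
near rim yaw 0.0328 x at .19 0.586 sd 0.00064 306
stripe far yaw 0.0338 x at .19 0.7074 sd 0.00024 417
stripe near yaw 0.0353 x at .19 0.6901 sd 0.00028 186
R 0.997 [0 0]
sensor 0.605 [0 0]
adapter 0.866 [0 0]
screwdriver 0.996 [0 0]
mug 0.997 [0 0]
jar 0.996 [0 0]
pink 0.492 [0 0]
red 0.997 [0 0]
rail 0.589 [-3  0]
```

Run:
```python
from h import *
s=shot('scene','s18.png'); a=cv2.imread('pics/scene0.png')
for n,x in(('sensor',(256,230,277,260)),('adapter',(296,255,314,277)),('pink',(246,144,302,188)),('R',(186,236,268,308))):
    x0,y0,x1,y1=x; I=s['img'][y0-5:y1+5,x0-5:x1+5]; r=cv2.minMaxLoc(cv2.matchTemplate(I,a[y0:y1,x0:x1],cv2.TM_CCOEFF_NORMED)); print(n,round(r[1],3),np.array(r[3])-5)
print(sign_off()); st()
```

```text
sensor 0.833 [0 0]
adapter 0.847 [0 0]
pink 0.989 [0 0]
R 0.972 [0 0]
the job is handed in; nothing more can be done
None
the job is handed in; nothing more can be done
```

I tipped the left housing to about 49–50° (the orange stamp was visible) and then the right one to about 49° (underside bare blue). Each was let down upright. I then pushed the left, stamped housing against the dispatch rail, squared its left end with a second gentle push, and handed the job in with the arm clear.

**Flush against the rail:** The housing's rims lie at a yaw of 0.033 to 0.039 rad, against 0.034 to 0.035 for the rail's paint stripe. The gap I worked out is under 1 mm, taking the stripe as centred on the rail, and the housing stood firm against a 14 N push.

**Right housing and other things:** The last pictures show no shift of the right housing, sensor, adapter, screwdriver, jar, mug or the pink and red look-alikes. The match was weaker for the sensor and adapter because the arm's shadow or the moved housing changed the pictures, and some views of the pink one were blocked. The top-view check of the rail also gave a weak match and an apparent 3-pixel shift, because the housing now hides part of it. The rail is fixed.

**One flaw:** The left housing slid about 17 mm towards the robot while I let it down, so it did not return exactly to where it had stood before the push. I changed the lowering for the right one, and it came back without slipping.

The last clock reading, just before hand-in, was 32.8 s, and the highest contact force I read was about 21 N.

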